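Slide the low specimen under the microscope objective, up to its stop

TASK

Take the specimen carrier with the low round specimen, lay it on the microscope stage and slide it, specimen end first, along the channel between the two guide rails and under the objective until it just meets the screw of the stop, and leave it lying there. You will have to let go and push it in from behind, feeling for the screw: how far the screw sticks out is not known, the stop is held by friction only and must not be shifted. Do not touch the microscope's head, and leave the carrier with the tall square specimen and the other things on the table where they are.

Things in the scene. Friction and masses are not known exactly. Their poses are not given: they have to be found in the camera images.
- carrier: The carrier to load: aluminium plate 140 long (x) x 48 wide (y) x 12 mm thick; on it a black round specimen, 36 mm across, 14 mm high, centred 40 mm from the origin towards the nose (+x), top 26 mm above the underside. Origin: centre of the underside; z up. About 0.26 kg; slides on the stage at 1.5 to 3 N.
- carrier_nose (a point): Middle of the carrier's nose (leading) end face, 70 mm ahead of its origin in +x and 6 mm above its underside. Axes as the carrier's.
- tall_carrier: Bystander: the same plate, but with a black square specimen 32 x 32 mm, 34 mm high (top 46 mm above the underside), at the same place; too tall for the objective. Same origin and axes as the other. The two carriers lie side by side and may change places.
- microscope: Fixed microscope stand. Origin on the table under the objective's axis; +x is the way the carrier slides in, z up. Black flat stage, x -240 to +80 mm, 130 mm wide, top 75 mm above the table. Bare from x = -240 to -152: room to lay the carrier with fingers beside it. Home, the carrier's tail end lies at x = -116 to -96, between the rails: push it on its tail face.
- channel_mouth (a point): Middle of the channel's entrance at stage height (microscope frame x = -125, z = 75 mm; axes as the microscope's). From here two aluminium rails, 10 mm high, 12 mm thick and 51 mm apart inside, run in +x for 210 mm. Before them two lead-in pieces of the same height flare out to about 60 mm apart, 27 mm before this point.
- head: Microscope head, fixed, origin and axes as the microscope's: steel objective 34 mm across on the z axis, its lower end 34 mm above the stage (109 mm above the table); black turret 70 mm across from 155 mm up, then the white tube, binoculars and lamp up to 0.45 m. Nothing of it goes beyond 50 mm from the axis towards -x. The column stands at x = +185 mm.
- stop: Steel stop block, 46 mm wide, between the rails; origin at the foot of the middle of its front face, on the stage; axes as the microscope's. It stands 50 mm past the objective's axis. From the face a rigid brass screw 8 mm across sticks out towards the mouth by an unknown 6 to 26 mm: the nose must meet its tip, found by touch. The stop slips at about 16 N: push with 5 to 9 N at most.
- lens_cap: Bystander: black cap, 44 mm across, 14 mm high. Origin under its centre.
- eyepiece: Bystander: black eyepiece standing up, 42 mm across, 65 mm high. Origin under its centre.
- oil_bottle: Bystander: small amber bottle, 32 mm across, 65 mm high. Origin under its centre.
- spare_objective: Bystander: steel objective standing up, 34 mm across, 46 mm high. Origin under its centre.
- brush: Bystander: brush 160 mm long, lying. Origin near its middle, underside.
- slide_box: Bystander: wooden box 70 x 80 x 35 mm. Origin under its centre.
Mind the look-alikes: they are no part of the job. What is shaped like the carrier but blue is not meant.

How it is judged:
By the outcome, as a careful person would: the job done as asked, in the order asked, and still so for the second after the job is handed in, with the robot touching nothing.
It also fails if it takes over 64 s, if anything falls off the work surface, if the arm or the gripper's body presses on something with over 40 N, if the wrist force passes 120 N, or if a joint passes its speed limit or range.

ROBOT

A 6-joint arm with a two-finger parallel gripper is mounted at the origin on the work surface. World frame = base frame: x ahead of the robot, y to its left, z up, the work surface at z = 0. Lengths are in m, angles in rad, forces in N, time in s.
With the tool pointing down it reaches from about 0.25 to 0.725 m from the base axis. Payload 9.7 kg.
Tool frame: the origin (TCP) lies at the very end of the fingers, on their centre line; the grasp point (between the pads) lies 19 mm behind it; y points along the fingers, x is the direction in which the jaws open and shut, and the axes are right-handed (so a half turn about y gives the same grasp; the last joint's range is limited). The gripper opens to 85 mm and grips with 20 to 120 N. Pads are 22 mm wide; open, the fingers measure 114 mm over their backs; the gripper's body (76 mm by 85 mm) begins 54 mm behind the grasp point. The pads swing forward as they close: fully open they stand 13 mm farther back than shut.
Start: joints at [1.187, 0.087, 0.176, 1.66, 0, 1.571], TCP at [0.206, 0.51, 0.231] pointing down, gripper open.
Joint ranges: [-3.13, 3.13], [-0.85, 1.81], [-1.15, 1.24], [-2.2, 2.28], [-1.44, 1.52], [-3.14, 3.14]. Speed limits (rad/s): [2.22, 2.22, 2.57, 3.14, 3.14, 3.14].

INTERFACE

Orientations are given as a unit quaternion [x, y, z, w].
In Python, from plant import bot gives the robot as it stands.
- The arm moves only by the tool play_rows, never from a script. Its argument "rows" is a list of rows, each an object of numbers: "ax", "ay", "az": the turn, a rotation vector about the tool's x, y, z in degrees; "tx", "ty", "tz": the shift along the tool's x, y, z in cm; "grip": the closure, from 0 (fully open) to 1 (shut). A call has 1 to 8 rows; each row is the pose to reach, as a shift and turn from the pose measured when the call began, along the tool's axes at that moment; what a row does not reach only later rows make up. A row lasts 1/10 s, in which the tool goes at most 50 mm and 8.59 degrees, less where a joint would pass 70% of its speed; a pose out of reach is approached as far as the arm can. A call with a gripper value outside its range is refused whole. The fingers move at their own pace and stop on an object; "grip_force" is the grip in N (left out, the last holds). Time passes only in rows, so rows that repeat a pose let the fingers close. It gives the time, the measured TCP pose, the force and the opening at its end, in the units of the state.
- bot.read_state(): the state, without advancing time (a new reading comes with each control period).
- bot.capture(name): name is "side" or "top"; returns (picture, depth): 420x560x3 uint8, blue, green, red; 420x560 float32, m along the optical axis (not along the pixel's ray), 0 where there is no reading.
- bot.get_calibration(name): a dict with "fx", "fy", "cx", "cy" (pixels), "extrinsics" (4x4, takes a point from camera to world coordinates). Camera axes: x right, y down, z forward; pixel columns grow to the right and rows downward; lengths in m; the calibration is good to about 2 mm. A picture is of the moment at which its call begins. get_calibration takes no time and is no camera call.
- bot.hand_in(): hands the job in, once; it reports no verdict.
The state is a dict: "t": time; "joints": joint angles; "dq": joint speeds; "joint_efforts": joint torques, N m; "ee_pos": TCP position; "eef_rot": TCP orientation; "contact_force": force on the tool from outside, world axes, zero at the start; "wrist_torque": the same for the moment, N m; "grip_width": finger opening in m.
Only numpy, scipy, OpenCV 4.12 (cv2) and the standard library are available. Lean on these libraries where they do the work, as an engineer would, in place of code of your own. Each camera call takes 0.05 s, during which the arm holds its last target.

## Working session

There is one attempt and no reset: what is moved stays moved. The work goes in short steps, Python scripts to look and compute and a tool call to move; the robot and the scene stay as the last step left them, time stands still between calls to the robot, and variables do not carry over. Pictures are saved under pics/ and viewed, and the job is handed in when it is done.

Besides the shell and the picture viewer there is one more tool, called after "Call:" as name(argument=value, ...), one argument or row to a line, values as JSON. play_rows: Moves the arm, as the interface text tells. Its arguments: {"type":"object","properties":{"rows":{"type":"array","items":{"type":"object","properties":{"ax":{"type":"number"},"ay":{"type":"number"},"az":{"type":"number"},"tx":{"type":"number"},"ty":{"type":"number"},"tz":{"type":"number"},"grip":{"type":"number"}}}},"grip_force":{"type":"number"}},"required":["rows"]}

```bash
mkdir -p pics; ls; python3 - <<'E'
from plant import bot
import cv2,numpy as np
print(bot.read_state())
for n in("side","top"):
    im,d=bot.capture(n); cv2.imwrite(f"pics/{n}0.png",im); np.save(f"{n}0.npy",d)
    c=bot.get_calibration(n); print(n,c)
E
```

```text
pics
{'t': 0.0, 'joints': array([1.18703018e+00, 8.74375174e-02, 1.75126193e-01, 1.65980201e+00,
       4.70475884e-06, 1.57077548e+00]), 'dq': array([-0.00057896, -0.00079368, -0.00057511, -0.00050705, -0.0011162 ,
       -0.00123677]), 'joint_efforts': array([-1.98580470e-03, -5.20403767e+01,  4.64796031e+01,  1.67921913e-02,
       -2.01810935e-04, -3.41937465e-06]), 'ee_pos': array([0.20583938, 0.50977666, 0.2305914 ]), 'eef_rot': array([ 0.58643209,  0.39508864, -0.39586251, -0.58591402]), 'contact_force': array([ 0.28267526,  0.0417048 , -1.26440563]), 'wrist_torque': array([ 0.0327524 , -0.00978129, -0.05008688]), 'grip_width': 0.08533513508847246}
side {'fx': 528.1183185163561, 'fy': 528.1183185163561, 'cx': 284.4286397008736, 'cy': 207.97106685168367, 'extrinsics': array([[ 9.91887269e-01, -8.95029868e-02,  9.02710380e-02,
         4.12307490e-01],
       [-1.27120227e-01, -6.96664207e-01,  7.06044921e-01,
        -8.87122926e-01],
       [-3.04528089e-04, -7.11792243e-01, -7.02389998e-01,
         9.19734446e-01],
       [ 0.00000000e+00,  0.00000000e+00,  0.00000000e+00,
         1.00000000e+00]])}
top {'fx': 451.8728079551283, 'fy': 451.8728079551283, 'cx': 272.72482363639784, 'cy': 218.9806708263592, 'extrinsics': array([[ 0.01826738, -0.99092798,  0.1331467 ,  0.3639025 ],
       [-0.99936187, -0.01400789,  0.0328578 , -0.07915418],
       [-0.03069461, -0.13366196, -0.99055152,  1.0836415 ],
       [ 0.        ,  0.        ,  0.        ,  1.        ]])}
```

View pics/side0.png

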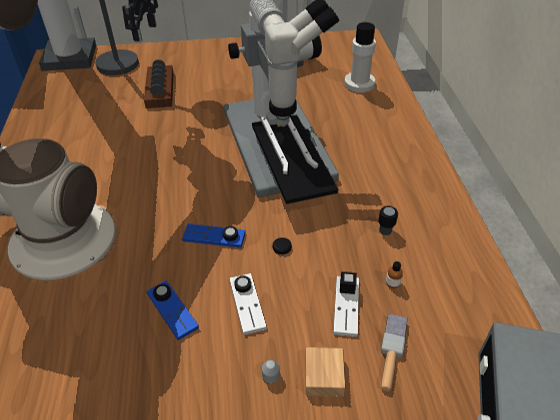

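View pics/top0.png

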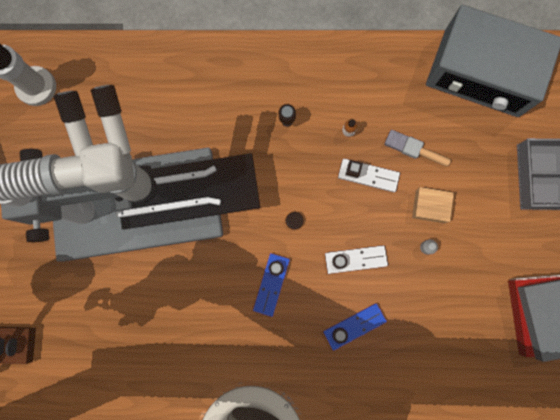

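The pictures show the wanted white carrier with the round specimen at top (357,260) / side (248,300) and the tall one at top (370,175). The blue ones are decoys. The stage mouth faces right in the top view (≈(215,190)).

```bash
cat > h.py <<'E'
import numpy as np,cv2
from plant import bot
def ray(n,uv,z):
    c=bot.get_calibration(n);E=c["extrinsics"];uv=np.atleast_2d(np.asarray(uv,float))
    d=np.c_[(uv[:,0]-c["cx"])/c["fx"],(uv[:,1]-c["cy"])/c["fy"],np.ones(len(uv))]@E[:3,:3].T
    o=E[:3,3]; s=(z-o[2])/d[:,2]; return o+s[:,None]*d
def proj(n,P):
    c=bot.get_calibration(n);E=c["extrinsics"];p=(np.atleast_2d(P)-E[:3,3])@E[:3,:3]
    return np.c_[c["fx"]*p[:,0]/p[:,2]+c["cx"],c["fy"]*p[:,1]/p[:,2]+c["cy"]]
def cloud(n,d):
    c=bot.get_calibration(n);E=c["extrinsics"]
    v,u=np.mgrid[0:d.shape[0],0:d.shape[1]]
    p=np.stack([(u-c["cx"])/c["fx"]*d,(v-c["cy"])/c["fy"]*d,d],-1)
    return p@E[:3,:3].T+E[:3,3]
E
python3 - <<'E'
from h import *
np.set_printoptions(precision=4,suppress=True)
for n in("top","side"):
    im=cv2.imread(f"pics/{n}0.png");d=np.load(f"{n}0.npy");P=cloud(n,d)
    hsv=cv2.cvtColor(im,cv2.COLOR_BGR2HSV)
    m=((hsv[...,1]<60)&(hsv[...,2]>150)).astype(np.uint8)
    k,l,st,ce=cv2.connectedComponentsWithStats(m)
    for i in range(1,k):
        if st[i,4]<60: continue
        ys,xs=np.where(l==i)
        cn=cv2.convexHull(np.c_[xs,ys].astype(np.float32))
        hull=cn[:,0,:]
        z=np.median(P[ys,xs,2])
        W=ray(n,hull,0.012 if z<0.05 else .085)[:,:2].astype(np.float32)
        r=cv2.minAreaRect(W)
        print(n,st[i],"z",round(float(z),4),"rect",r, "box",cv2.boxPoints(r).round(4).tolist())
big=[]
for n,(x0,y0,x1,y1),nm in(("top",(100,130,280,270),"tstage"),("side",(210,80,350,210),"sstage")):
    im=cv2.imread(f"pics/{n}0.png")[y0:y1,x0:x1]
    im=cv2.resize(im,None,fx=4,fy=4,interpolation=cv2.INTER_CUBIC);cv2.imwrite(f"pics/{nm}.png",im)
E
```

```text
top [ 14  86  37  18 301] z 0.0192 rect ((0.8150022029876709, 0.5745052695274353), (0.09484855830669403, 0.04162982478737831), 85.25237274169922) box [[0.7903000116348267, 0.5289999842643738], [0.8317999839782715, 0.5254999995231628], [0.8396999835968018, 0.6200000047683716], [0.7982000112533569, 0.6234999895095825]]
top [495  98  12   8  66] z 0.0738 rect ((0.7769762873649597, -0.5604104995727539), (0.02470383793115616, 0.015522357076406479), 73.20657348632812) box [[0.765999972820282, -0.5699999928474426], [0.7807999849319458, -0.5745000243186951], [0.7879999876022339, -0.5508000254631042], [0.7731000185012817, -0.5462999939918518]]
top [  53  117   73   68 2958] z 0.3713 rect ((0.6523187160491943, 0.37933269143104553), (0.15912432968616486, 0.16503329575061798), 0.6698331832885742) box [[0.5717999935150146, 0.4609000086784363], [0.5737000107765198, 0.29589998722076416], [0.7328000068664551, 0.2978000044822693], [0.73089998960495, 0.462799996137619]]
top [404 137  19  20 237] z 0.0205 rect ((0.6903043985366821, -0.3802975118160248), (0.0368046835064888, 0.040153175592422485), 67.81
[... 6612 characters left out ...]
1], [0.6118999719619751, -0.19589999318122864]]
side [238 278  10   8  63] z 0.0278 rect ((0.41115957498550415, -0.18582193553447723), (0.018730806186795235, 0.01962224207818508), 82.68354034423828) box [[0.4002000093460083, -0.193900004029274], [0.4196999967098236, -0.1964000016450882], [0.4221000075340271, -0.1777999997138977], [0.4025999903678894, -0.1753000020980835]]
side [382 333  22  20 328] z 0.0213 rect ((0.6904711723327637, -0.3705083727836609), (0.037508804351091385, 0.03854912519454956), 66.39019012451172) box [[0.6653000116348267, -0.3799999952316284], [0.7006000280380249, -0.3953999876976013], [0.7156000137329102, -0.3610000014305115], [0.6802999973297119, -0.3456000089645386]]
```

View pics/tstage.png

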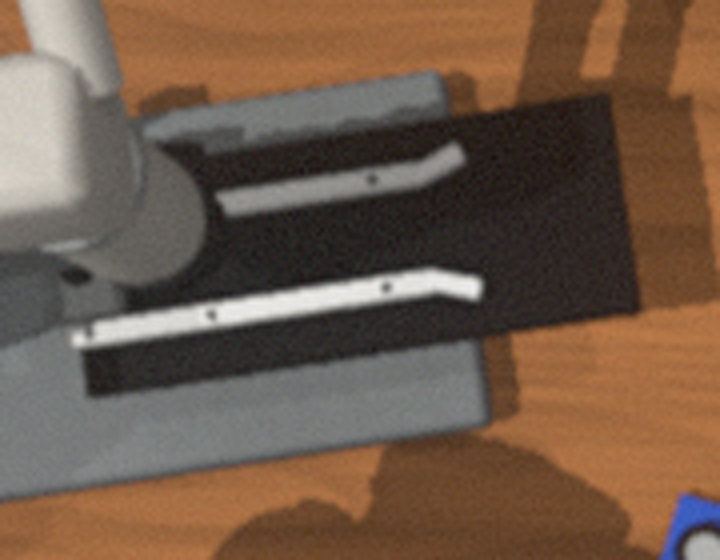

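View pics/sstage.png

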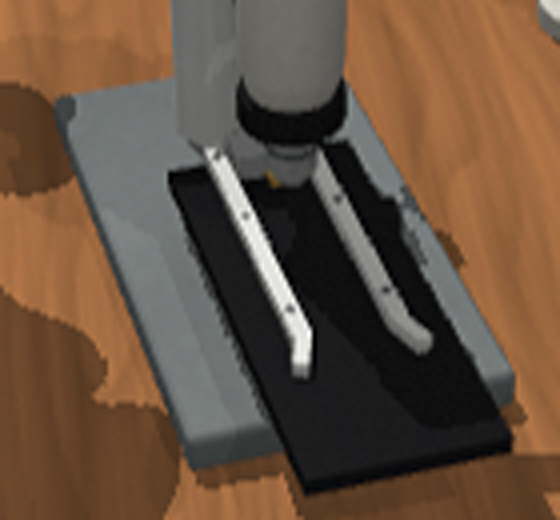

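```bash
python3 - <<'E'
from h import *
np.set_printoptions(precision=4,suppress=True)
def edge(n,p,q,z,off=0,half=8):
    """subpixel edge points by max gradient along normals between pixel p and q; fit line in world at z"""
    g=cv2.GaussianBlur(cv2.cvtColor(cv2.imread(f"pics/{n}0.png"),cv2.COLOR_BGR2GRAY).astype(np.float32),(0,0),.8)
    p=np.array(p,float);q=np.array(q,float);t=(q-p)/np.linalg.norm(q-p);nn=np.array([-t[1],t[0]])
    L=int(np.linalg.norm(q-p));s=np.arange(-half/2,half/2+.01,.1);out=[]
    for a in np.arange(0,L,1.):
        pts=(p+a*t)+s[:,None]*nn
        v=cv2.remap(g,pts[:,0].astype(np.float32)[None],pts[:,1].astype(np.float32)[None],cv2.INTER_LINEAR)[0]
        dv=np.abs(np.gradient(v));i=dv.argmax()
        if dv[i]>.3: out.append(pts[i])
    W=ray(n,out,z)[:,:2].astype(np.float32)
    l=cv2.fitLine(W,cv2.DIST_HUBER,0,.001,.001).ravel()
    d=l[:2];c=l[2:]; r=(W-c)@np.array([-d[1],d[0]])
    return c,d,np.std(r),len(out)
def inter(a,b):
    s=np.linalg.solve(np.c_[a[1],-b[1]],b[0]-a[0]);return a[0]+s[0]*a[1]
T=lambda x,y:(x/4+100,y/4+130)
S=lambda x,y:(x/4+210,y/4+80)
E={}
for nm,n,a,b,z in[
 ("end","top",T(613,110),T(636,298),.075),("yplus","top",T(100,395),T(480,338),.075),("yminus","top",T(470,119),T(600,98),.075),
 ("end","side",S(315,487),S(500,442),.075),("yplus","side",S(180,190),S(300,460),.075),("yminus","side",S(420,290),S(500,425),.075),
 ("railA_in","top",T(130,323),T(425,275),.085),("railA_out","top",T(130,345),T(425,293),.085),
 ("railB_in","top",T(240,215),T(415,188),.085),("railB_out","top",T(240,192),T(415,165),.085),
 ("railA_l","side",S(215,170),S(285,325),.085),("railA_r","side",S(225,160),S(300,322),.085),
 ("railB_l","side",S(325,195),S(378,310),.085),("railB_r","side",S(330,175),S(395,310),.085)]:
    c,d,s,k=edge(n,a,b,z,half=5 if 'rail' in nm else 8);E[nm,n]=(c,d)
    if d[1]<0:d=-d
    if nm=="end": d=np.array([-d[1],d[0]])if d[0]<0 else np.array([-d[1],d[0]])
    print(nm,n,c,"ang",np.degrees(np.arctan2(d[1],d[0]))%180,"rms mm",s*1e3,k)
for n in("top","side"):
    A=inter(E["end",n],E["yplus",n]);B=inter(E["end",n],E["yminus",n]);print(n,A,B,np.linalg.norm(A-B))
for n,a,b in(("top","railA_in","railB_in"),("side","railA_l","railB_l"),("side","railA_r","railB_r"),("top","railA_out","railB_out")):
    print(n,a,b,"x-crossing at y=.08,.2",[ [E[k,n][0][0]+(y-E[k,n][0][1])*E[k,n][1][0]/E[k,n][1][1] for y in(.1,.2)] for k in(a,b)])
E
```

```text
end top [ 0.5992 -0.004 ] ang 99.80645 rms mm 0.64109004 47
yplus top [0.4904 0.1828] ang 99.75601 rms mm 0.59299076 96
yminus top [0.646  0.0497] ang 101.11748 rms mm 1.1983427 32
end side [ 0.5876 -0.0139] ang 100.08487 rms mm 1.1377693 47
yplus side [0.497  0.1349] ang 99.62031 rms mm 1.3283286 73
yminus side [0.6407 0.0931] ang 99.79893 rms mm 5.0507784 39
railA_in top [0.5324 0.1875] ang 99.95718 rms mm 0.5801718 74
railA_out top [0.5173 0.1899] ang 99.59966 rms mm 0.6367937 74
railB_in top [0.5828 0.1756] ang 99.68155 rms mm 0.6436099 44
railB_out top [0.5981 0.1759] ang 99.42121 rms mm 0.5765216 44
railA_l side [0.5124 0.2303] ang 99.785385 rms mm 0.56099606 42
railA_r side [0.527  0.2276] ang 99.89005 rms mm 0.5670724 44
railB_l side [0.584  0.1754] ang 99.817406 rms mm 0.5239761 31
railB_r side [0.5961 0.1985] ang 99.48591 rms mm 0.6026726 37
top [ 0.5247 -0.0169] [0.6546 0.0056] 0.13183786
side [ 0.5241 -0.0252] [ 0.6571 -0.0016] 0.13505092
top railA_in railB_in x-crossing at y=.08,.2 [[np.float32(0.54773897), np.float32(0.5301833)], [np.float32(0.5956627), np.float32(0.57860255)]]
side railA_l railB_l x-crossing at y=.08,.2 [[np.float32(0.5349099), np.float32(0.5176632)], [np.float32(0.5970242), np.float32(0.5797199)]]
side railA_r railB_r x-crossing at y=.08,.2 [[np.float32(0.54921573), np.float32(0.53178084)], [np.float32(0.61257213), np.float32(0.59586316)]]
top railA_out railB_out x-crossing at y=.08,.2 [[np.float32(0.5325271), np.float32(0.515614)], [np.float32(0.61068934), np.float32(0.59409636)]]
```

```bash
cat >> h.py <<'E'
from scipy.spatial.transform import Rotation as R
def goal(xy,z,jaw_deg):
    """shift (cm) & rotvec (deg) in tool axes to reach TCP at xy,z with tool x at jaw_deg and y down"""
    s=bot.read_state();R0=R.from_quat(s["eef_rot"])
    best=None
    for j in(jaw_deg,jaw_deg+180):
        a=np.radians(j);x=np.array([np.cos(a),np.sin(a),0]);y=np.array([0,0,-1.]);M=np.c_[x,y,np.cross(x,y)]
        rv=np.degrees((R0.inv()*R.from_matrix(M)).as_rotvec())
        if best is None or np.linalg.norm(rv)<np.linalg.norm(best): best=rv
    t=R0.inv().apply(np.array([*xy,z])-s["ee_pos"])*100
    return t.round(2),best.round(2)
U=np.array([np.cos(np.radians(99.75)),np.sin(np.radians(99.75))]);V=np.array([-U[1],U[0]])
O=np.array([.5497,.2315])
def mic(x,y=0): return O+x*U+y*V
def inmic(p): d=np.asarray(p)[:2]-O; return d@U,d@V
E
python3 - <<'E'
from h import *
np.set_printoptions(precision=4,suppress=True)
s=bot.read_state();print(R.from_quat(s["eef_rot"]).as_matrix())
print(goal((.416,-.239),.2,8.1))
print(mic(-222),mic(-.222), [ (y,mic(x)) for x,y in((-.125,0),)])
# screw (brass) in side view
im=cv2.imread("pics/side0.png");hsv=cv2.cvtColor(im,cv2.COLOR_BGR2HSV)
roi=np.zeros(im.shape[:2],bool);roi[118:132,268:290]=1
m=roi&(hsv[...,1]>100)
ys,xs=np.where(m);print(np.c_[xs,ys][:30].tolist(),im[ys,xs][:8].tolist())
if len(xs):
  P=cloud("side",np.load("side0.npy"));print(P[ys,xs].round(3))
  for k in(.081,): print([np.round(inmic(p),4) for p in ray("side",np.c_[xs,ys],k)])
print(bot.read_state()["t"])
E
```

```text
[[ 0.3744 -0.0005 -0.9272]
 [ 0.9272 -0.0012  0.3744]
 [-0.0013 -1.     -0.    ]]
(array([-61.56,   3.14, -47.52]), array([ 0.04, 59.91, -0.07]))
[  38.1453 -218.5619] [0.5873 0.0127] [(0, array([0.5709, 0.1083]))]
[[276, 123], [277, 123], [276, 124], [277, 124], [278, 124], [277, 125], [278, 125], [279, 125], [271, 126], [277, 126], [278, 126], [279, 126], [271, 127]] [[43, 64, 75], [53, 90, 111], [20, 30, 37], [35, 72, 94], [51, 80, 95], [22, 42, 54], [34, 74, 97], [44, 73, 88]]
[[0.54  0.289 0.077]
 [0.541 0.279 0.084]
 [0.539 0.284 0.077]
 [0.541 0.275 0.083]
 [0.544 0.276 0.083]
 [0.542 0.281 0.076]
 [0.543 0.27  0.083]
 [0.546 0.273 0.081]
 [0.525 0.276 0.077]
 [0.54  0.272 0.079]
 [0.543 0.272 0.078]
 [0.547 0.28  0.073]
 [0.524 0.272 0.077]]
[array([0.0526, 0.0018]), array([ 0.0518, -0.0008]), array([0.0482, 0.003 ]), array([0.0474, 0.0005]), array([ 0.0466, -0.0021]), array([0.043 , 0.0018]), array([ 0.0422, -0.0008]), array([ 0.0415, -0.0034]), array([0.0434, 0.0184]), array([0.0387, 0.0031]), array([0.0379, 0.0005]), array([ 0.0371, -0.0021]), array([0.0391, 0.0197])]
0.1
```

Call:
play_rows(
  rows=[
    {"tx":-61.5,"ty":3,"tz":-47.5,"ay":60},
    {"tx":-61.5,"ty":3,"tz":-47.5,"ay":60},
    {"tx":-61.5,"ty":3,"tz":-47.5,"ay":60},
    {"tx":-61.5,"ty":3,"tz":-47.5,"ay":60},
    {"tx":-61.5,"ty":3,"tz":-47.5,"ay":60},
    {"tx":-61.5,"ty":3,"tz":-47.5,"ay":60},
    {"tx":-61.5,"ty":3,"tz":-47.5,"ay":60},
    {"tx":-61.5,"ty":3,"tz":-47.5,"ay":60},
  ],
)

```text
invalid input at $.rows[0]: expected keys ax, ay, az, tx, ty, tz, grip
```

```bash
python3 - <<'E'
from h import *
np.set_printoptions(precision=4,suppress=True)
print(bot.read_state(),goal((.416,-.239),.06,8.1))
E
```

```text
{'t': 0.1, 'joints': array([ 1.187 ,  0.0874,  0.1752,  1.6598, -0.    ,  1.5708]), 'dq': array([-0.0001, -0.0018,  0.0011,  0.0004,  0.0012,  0.0005]), 'joint_efforts': array([  0.0015, -52.1562,  46.5653,   0.016 ,   0.0001,  -0.    ]), 'ee_pos': array([0.2059, 0.5098, 0.2306]), 'eef_rot': array([ 0.5864,  0.3951, -0.3958, -0.5859]), 'contact_force': array([ 0.1195,  0.3745, -0.3663]), 'wrist_torque': array([ 0.0461, -0.0185,  0.0666]), 'grip_width': 0.08565398366629205} (array([-61.54,  17.14, -47.52]), array([ 0.04, 59.91, -0.07]))
```

All keys are required.

Call:
play_rows(
  rows=[
    {"tx":-61.5,"ty":3,"tz":-47.5,"ax":0,"ay":60,"az":0,"grip":0},
    {"tx":-61.5,"ty":3,"tz":-47.5,"ax":0,"ay":60,"az":0,"grip":0},
    {"tx":-61.5,"ty":3,"tz":-47.5,"ax":0,"ay":60,"az":0,"grip":0},
    {"tx":-61.5,"ty":3,"tz":-47.5,"ax":0,"ay":60,"az":0,"grip":0},
    {"tx":-61.5,"ty":3,"tz":-47.5,"ax":0,"ay":60,"az":0,"grip":0},
    {"tx":-61.5,"ty":3,"tz":-47.5,"ax":0,"ay":60,"az":0,"grip":0},
    {"tx":-61.5,"ty":3,"tz":-47.5,"ax":0,"ay":60,"az":0,"grip":0},
    {"tx":-61.5,"ty":3,"tz":-47.5,"ax":0,"ay":60,"az":0,"grip":0},
  ],
  grip_force=50,
)

```text
t: 0.9
ee_pos: [0.3138, 0.1233, 0.2158]
eef_rot: [0.706, 0.048, -0.048, -0.705]
contact_force: [1.7, -0.3, 0.9]
grip_width: 0.0855
```

```bash
python3 - <<'E'
from h import *
np.set_printoptions(precision=4,suppress=True)
print(bot.read_state(),goal((.416,-.239),.06,8.1))
E
```

```text
{'t': 0.9, 'joints': array([ 0.3753, -0.4236, -0.2954,  1.6992, -0.0009,  1.811 ]), 'dq': array([-1.4469, -0.2039, -0.1768,  0.0215, -0.0042, -1.5757]), 'joint_efforts': array([ 12.6034, -20.7413,  46.4281,   1.0239,   0.1063,   4.5262]), 'ee_pos': array([0.3138, 0.1233, 0.2158]), 'eef_rot': array([ 0.7058,  0.0477, -0.0477, -0.7052]), 'contact_force': array([ 1.7243, -0.3335,  0.8964]), 'wrist_torque': array([-0.0236, -0.0447,  0.021 ]), 'grip_width': 0.08550797090798799} (array([  5.25,  15.61, -37.26]), array([ 0.06, -0.36, -0.  ]))
```

Call:
play_rows(
  rows=[
    {"tx":5.2,"ty":11,"tz":-37.3,"ax":0,"ay":0,"az":0,"grip":0},
    {"tx":5.2,"ty":11,"tz":-37.3,"ax":0,"ay":0,"az":0,"grip":0},
    {"tx":5.2,"ty":11,"tz":-37.3,"ax":0,"ay":0,"az":0,"grip":0},
    {"tx":5.2,"ty":11,"tz":-37.3,"ax":0,"ay":0,"az":0,"grip":0},
    {"tx":5.2,"ty":11,"tz":-37.3,"ax":0,"ay":0,"az":0,"grip":0},
    {"tx":5.2,"ty":11,"tz":-37.3,"ax":0,"ay":0,"az":0,"grip":0},
    {"tx":5.2,"ty":11,"tz":-37.3,"ax":0,"ay":0,"az":0,"grip":0},
    {"tx":5.2,"ty":11,"tz":-37.3,"ax":0,"ay":0,"az":0,"grip":0},
  ],
)

```text
t: 1.7
ee_pos: [0.4154, -0.2417, 0.105]
eef_rot: [0.706, 0.047, -0.047, -0.705]
contact_force: [0.6, 1.2, 1.2]
grip_width: 0.0852
```

```bash
python3 - <<'E'
from h import *
np.set_printoptions(precision=4,suppress=True)
s=bot.read_state();print(s["ee_pos"],s["dq"],goal((.416,-.239),.0,8.1))
im,d=bot.capture("side");cv2.imwrite("pics/s1.png",im)
E
```

```text
[ 0.4154 -0.2417  0.105 ] [-0.6383  0.7258  0.4267 -0.3041  0.004  -0.6356] (array([ 0.1 , 10.5 ,  0.27]), array([ 0.04, -0.42, -0.02]))
```

View pics/s1.png

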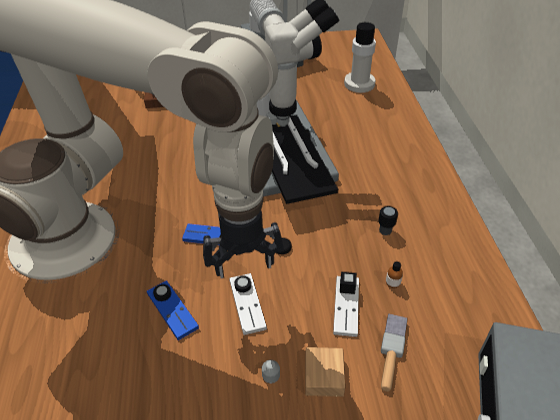

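The arm is visible now, with the open jaws at about (240,250) side, straddling the carrier's line.

Call:
play_rows(
  rows=[
    {"tx":0.1,"ty":4,"tz":0.3,"ax":0,"ay":-0.4,"az":0,"grip":0.25},
    {"tx":0.1,"ty":7,"tz":0.3,"ax":0,"ay":-0.4,"az":0,"grip":0.25},
    {"tx":0.1,"ty":8.5,"tz":0.3,"ax":0,"ay":-0.4,"az":0,"grip":0.25},
    {"tx":0.1,"ty":9.3,"tz":0.3,"ax":0,"ay":-0.4,"az":0,"grip":0.25},
    {"tx":0.1,"ty":9.8,"tz":0.3,"ax":0,"ay":-0.4,"az":0,"grip":0.25},
    {"tx":0.1,"ty":9.8,"tz":0.3,"ax":0,"ay":-0.4,"az":0,"grip":0.25},
  ],
)

```text
t: 2.35
ee_pos: [0.4165, -0.2425, 0.0045]
eef_rot: [0.706, 0.049, -0.05, -0.705]
contact_force: [0.1, 0.3, 1.0]
grip_width: 0.064
```

```bash
python3 - <<'E'
from h import *
np.set_printoptions(precision=4,suppress=True)
s=bot.read_state();print(s["ee_pos"],s["grip_width"],s["contact_force"],goal((.416,-.239),.0,8.1))
im,d=bot.capture("side");cv2.imwrite("pics/s2.png",cv2.resize(im[200:360,160:360],None,fx=4,fy=4))
P=cloud("side",d)
E
```

```text
[ 0.4165 -0.2425  0.0045] 0.0639992046497143 [0.0766 0.331  0.9514] (array([-0.  ,  0.45,  0.35]), array([ 0.08, -0.1 , -0.12]))
```

View pics/s2.png

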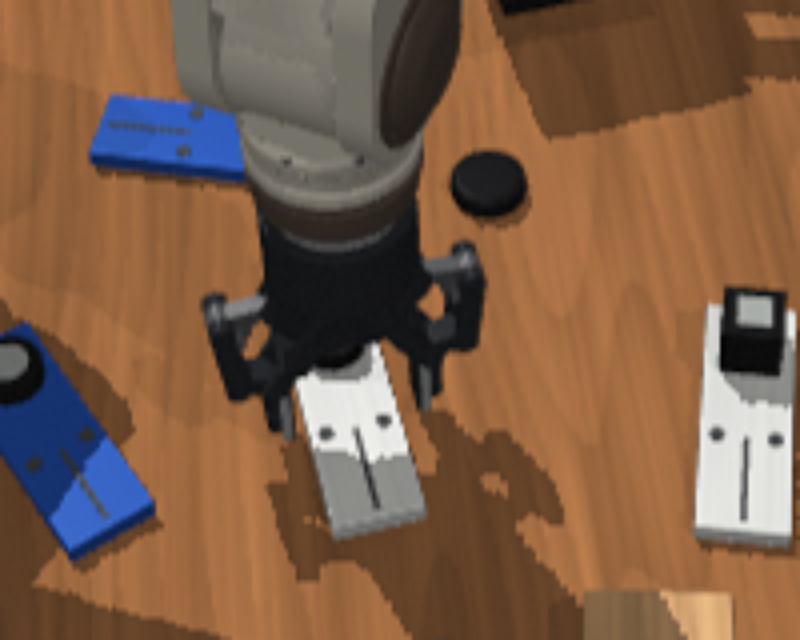

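Call:
play_rows(
  rows=[
    {"tx":0,"ty":0.2,"tz":0.3,"ax":0,"ay":-0.1,"az":0,"grip":0.25},
    {"tx":0,"ty":0.4,"tz":0.3,"ax":0,"ay":-0.1,"az":0,"grip":0.25},
    {"tx":0,"ty":0.4,"tz":0.3,"ax":0,"ay":-0.1,"az":0,"grip":0.25},
  ],
)

```text
t: 2.7
ee_pos: [0.4165, -0.2396, 0.0012]
eef_rot: [0.706, 0.05, -0.05, -0.705]
contact_force: [0.4, 0.2, 0.2]
grip_width: 0.064
```

Call:
play_rows(
  rows=[
    {"tx":0,"ty":0.15,"tz":0,"ax":0,"ay":0,"az":0,"grip":0.25},
    {"tx":0,"ty":0.15,"tz":0,"ax":0,"ay":0,"az":0,"grip":0.25},
  ],
)

```text
t: 2.9
ee_pos: [0.4165, -0.2396, -0.0004]
eef_rot: [0.706, 0.05, -0.05, -0.705]
contact_force: [-0.0, 0.6, 0.1]
grip_width: 0.0643
```

Call:
play_rows(
  rows=[
    {"tx":0,"ty":0.15,"tz":0,"ax":0,"ay":0,"az":0,"grip":0.25},
    {"tx":0,"ty":0.15,"tz":0,"ax":0,"ay":0,"az":0,"grip":0.25},
  ],
)

```text
t: 3.1
ee_pos: [0.4164, -0.2396, -0.0021]
eef_rot: [0.706, 0.05, -0.051, -0.705]
contact_force: [0.2, -0.0, 0.3]
grip_width: 0.064
```

Call:
play_rows(
  rows=[
    {"tx":0,"ty":0,"tz":0,"ax":0,"ay":0,"az":0,"grip":0.35},
    {"tx":0,"ty":0,"tz":0,"ax":0,"ay":0,"az":0,"grip":0.4},
    {"tx":0,"ty":0,"tz":0,"ax":0,"ay":0,"az":0,"grip":0.5},
    {"tx":0,"ty":0,"tz":0,"ax":0,"ay":0,"az":0,"grip":0.6},
    {"tx":0,"ty":0,"tz":0,"ax":0,"ay":0,"az":0,"grip":0.6},
    {"tx":0,"ty":0,"tz":0,"ax":0,"ay":0,"az":0,"grip":0.6},
  ],
  grip_force=60,
)

```text
t: 3.7
ee_pos: [0.4164, -0.2396, -0.0017]
eef_rot: [0.706, 0.05, -0.05, -0.704]
contact_force: [-2.5, 0.5, 6.5]
grip_width: 0.0462
```

```bash
python3 - <<'E'
from h import *
np.set_printoptions(precision=4,suppress=True)
s=bot.read_state();print(s["ee_pos"],s["grip_width"],s["contact_force"],s["wrist_torque"])
E
```

```text
[ 0.4164 -0.2396 -0.0017] 0.04615497255717998 [-2.4921  0.4627  6.4754] [ 0.0925  0.5736 -0.0492]
```

Call:
play_rows(
  rows=[
    {"tx":0,"ty":-0.5,"tz":0,"ax":0,"ay":0,"az":0,"grip":0.6},
    {"tx":0,"ty":-2,"tz":0,"ax":0,"ay":0,"az":0,"grip":0.6},
    {"tx":0,"ty":-5,"tz":0,"ax":0,"ay":0,"az":0,"grip":0.6},
    {"tx":0,"ty":-9,"tz":0,"ax":0,"ay":0,"az":0,"grip":0.6},
    {"tx":0,"ty":-12,"tz":0,"ax":0,"ay":0,"az":0,"grip":0.6},
    {"tx":0,"ty":-12,"tz":0,"ax":0,"ay":0,"az":0,"grip":0.6},
    {"tx":0,"ty":-12,"tz":0,"ax":0,"ay":0,"az":0,"grip":0.6},
  ],
)

```text
t: 4.4
ee_pos: [0.4167, -0.2394, 0.1182]
eef_rot: [0.706, 0.05, -0.05, -0.704]
contact_force: [-0.3, 0.7, -3.2]
grip_width: 0.046
```

```bash
python3 - <<'E'
from h import *
np.set_printoptions(precision=4,suppress=True)
s=bot.read_state();print(s["ee_pos"],s["grip_width"],s["contact_force"],s["wrist_torque"])
print(goal(mic(-.23),.135,9.75),mic(-.23))
for n in("side","top"):
    im,d=bot.capture(n);cv2.imwrite(f"pics/{n}3.png",im);np.save(f"{n}3.npy",d)
cv2.imwrite("pics/s3c.png",cv2.resize(cv2.imread("pics/side3.png")[140:300,160:360],None,fx=4,fy=4))
E
```

```text
[ 0.4167 -0.2394  0.1182] 0.046024800922750325 [-0.2532  0.7172 -3.1554] [-0.0273  0.0631 -0.033 ]
(array([20.47, -1.75, 21.74]), array([ 0.15, -1.63, -0.05])) [0.5887 0.0048]
```

View pics/s3c.png

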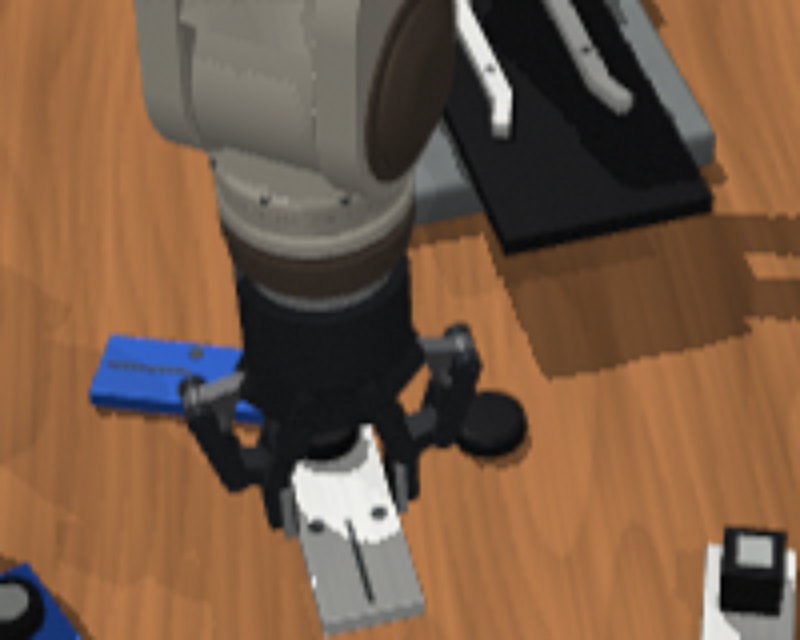

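View pics/top3.png

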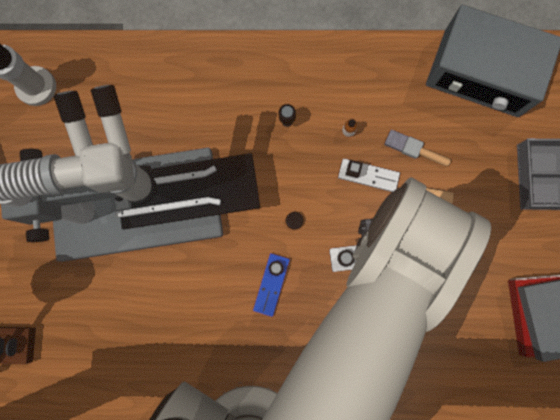

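```bash
python3 - <<'E'
from h import *
np.set_printoptions(precision=4,suppress=True)
d=np.load("side3.npy");P=cloud("side",d);im=cv2.imread("pics/side3.png");hsv=cv2.cvtColor(im,cv2.COLOR_BGR2HSV)
m=(hsv[...,1]<60)&(hsv[...,2]>90)&(P[...,2]>.10)&(P[...,2]<.15)&(np.abs(P[...,0]-.42)<.05)&(np.abs(P[...,1]+.25)<.09)
ys,xs=np.where(m);Q=P[m];print(len(Q))
A=np.c_[Q[:,:2]-[.416,-.24],np.ones(len(Q))];print("plane",np.linalg.lstsq(A,Q[:,2],rcond=None)[0])
hl=cv2.convexHull(np.c_[xs,ys].astype(np.float32))[:,0]
print(cv2.minAreaRect(ray("side",hl,.132)[:,:2].astype(np.float32)))
t=np.load("top3.npy");T=cloud("top",t);m2=(np.abs(T[...,2]-.132)<.006)&(np.abs(T[...,0]-.416)<.04)&(T[...,1]>-.22)&(T[...,1]<-.15)
ys,xs=np.where(m2);print("nose y max top view",np.percentile(T[m2][:,1],98), T[m2][:,2].mean())
E
```

```text
1067
plane [-0.0019  0.0245  0.1333]
((0.42188501358032227, -0.25405481457710266), (0.05925566703081131, 0.11821199208498001), 8.007827758789062)
nose y max top view -0.16916216515674065 0.13123153560605827
```

Call:
play_rows(
  rows=[
    {"tx":5,"ty":-1.7,"tz":5,"ax":0,"ay":-1.6,"az":0,"grip":0.6},
    {"tx":8,"ty":-1.7,"tz":8.5,"ax":0,"ay":-1.6,"az":0,"grip":0.6},
    {"tx":11,"ty":-1.7,"tz":12,"ax":0,"ay":-1.6,"az":0,"grip":0.6},
    {"tx":14,"ty":-1.7,"tz":15,"ax":0,"ay":-1.6,"az":0,"grip":0.6},
    {"tx":17,"ty":-1.7,"tz":18,"ax":0,"ay":-1.6,"az":0,"grip":0.6},
    {"tx":20.5,"ty":-1.7,"tz":21.7,"ax":0,"ay":-1.6,"az":0,"grip":0.6},
    {"tx":20.5,"ty":-1.7,"tz":21.7,"ax":0,"ay":-1.6,"az":0,"grip":0.6},
    {"tx":20.5,"ty":-1.7,"tz":21.7,"ax":0,"ay":-1.6,"az":0,"grip":0.6},
  ],
)

```text
t: 5.3
ee_pos: [0.5877, 0.0059, 0.1306]
eef_rot: [0.705, 0.058, -0.063, -0.704]
contact_force: [-0.5, 0.4, -2.8]
grip_width: 0.0462
```

```bash
python3 - <<'E'
from h import *
np.set_printoptions(precision=4,suppress=True)
s=bot.read_state();print(s["ee_pos"],inmic(s["ee_pos"]),s["grip_width"],s["contact_force"],s["wrist_torque"])
print(goal(mic(-.225),.0735,9.75))
for n in("side","top"):
    im,d=bot.capture(n);cv2.imwrite(f"pics/{n}4.png",im);np.save(f"{n}4.npy",d)
a=cv2.resize(cv2.imread("pics/side4.png")[80:230,200:360],None,fx=4,fy=4);cv2.imwrite("pics/s4c.png",a)
a=cv2.resize(cv2.imread("pics/top4.png")[130:270,150:330],None,fx=4,fy=4);cv2.imwrite("pics/t4c.png",a)
E
```

```text
[0.5877 0.0059 0.1306] (np.float64(-0.228791945582705), np.float64(0.0007121761274961584)) 0.04617104710308037 [-0.5275  0.3834 -2.8287] [-0.0211 -0.0153 -0.0073]
(array([0.11, 5.71, 0.38]), array([ 0.02,  0.1 , -0.39]))
```

View pics/s4c.png

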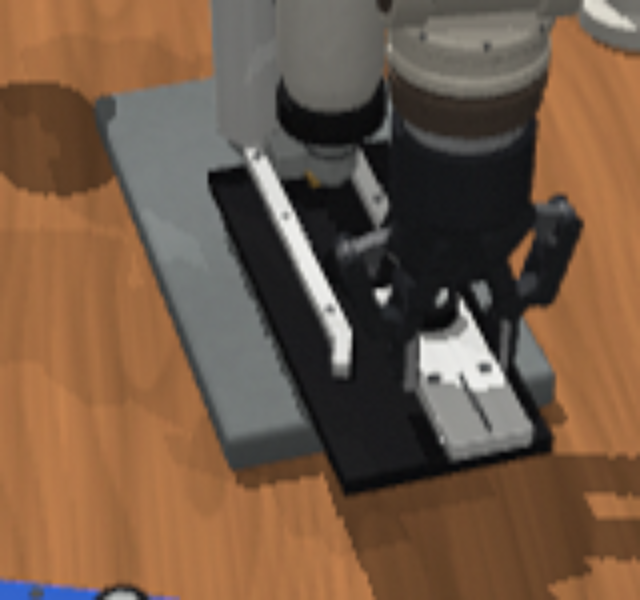

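View pics/t4c.png

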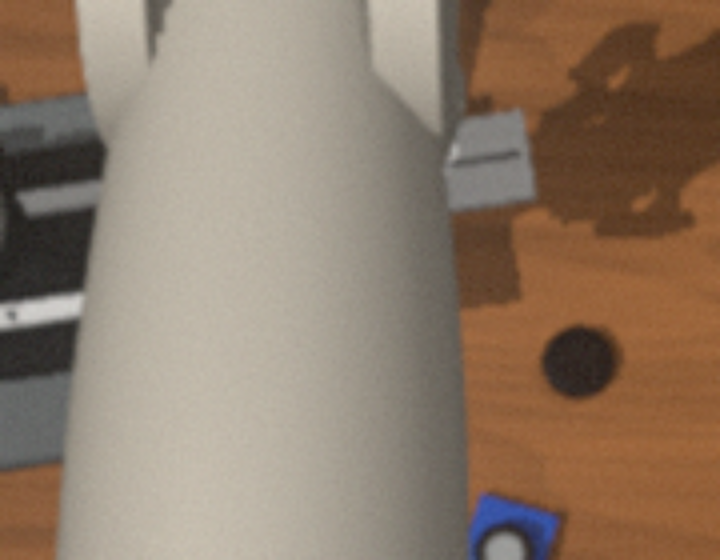

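Call:
play_rows(
  rows=[
    {"tx":0.1,"ty":2.5,"tz":0.3,"ax":0,"ay":0.1,"az":-0.4,"grip":0.6},
    {"tx":0.1,"ty":4.2,"tz":0.3,"ax":0,"ay":0.1,"az":-0.4,"grip":0.6},
    {"tx":0.1,"ty":5,"tz":0.3,"ax":0,"ay":0.1,"az":-0.4,"grip":0.6},
    {"tx":0.1,"ty":5.2,"tz":0.3,"ax":0,"ay":0.1,"az":-0.4,"grip":0.6},
    {"tx":0.1,"ty":5.3,"tz":0.3,"ax":0,"ay":0.1,"az":-0.4,"grip":0.6},
    {"tx":0.1,"ty":5.3,"tz":0.3,"ax":0,"ay":0.1,"az":-0.4,"grip":0.6},
  ],
)

```text
t: 6.0
ee_pos: [0.588, 0.007, 0.0797]
eef_rot: [0.705, 0.06, -0.058, -0.704]
contact_force: [0.1, 0.0, -2.6]
grip_width: 0.0463
```

```bash
python3 - <<'E'
from h import *
np.set_printoptions(precision=4,suppress=True)
s=bot.read_state();print(s["ee_pos"],inmic(s["ee_pos"]),s["grip_width"],s["contact_force"],s["wrist_torque"])
print(goal(mic(-.225),.0735,9.75))
E
```

```text
[0.588  0.007  0.0797] (np.float64(-0.22777333624077772), np.float64(0.00030452642160854284)) 0.046278521273714096 [ 0.1218  0.0163 -2.5833] [-0.0108  0.0162 -0.003 ]
(array([0.03, 0.62, 0.28]), array([ 0.05, -0.18,  0.17]))
```

Call:
play_rows(
  rows=[
    {"tx":0,"ty":0.2,"tz":0,"ax":0,"ay":-0.2,"az":0.2,"grip":0.6},
    {"tx":0,"ty":0.4,"tz":0,"ax":0,"ay":-0.2,"az":0.2,"grip":0.6},
    {"tx":0,"ty":0.4,"tz":0,"ax":0,"ay":-0.2,"az":0.2,"grip":0.6},
  ],
)

```text
t: 6.3
ee_pos: [0.588, 0.007, 0.0756]
eef_rot: [0.705, 0.06, -0.06, -0.704]
contact_force: [-0.6, 0.2, -2.8]
grip_width: 0.0466
```

Call:
play_rows(
  rows=[
    {"tx":0,"ty":0.1,"tz":0,"ax":0,"ay":0,"az":0,"grip":0.6},
    {"tx":0,"ty":0.1,"tz":0,"ax":0,"ay":0,"az":0,"grip":0.6},
  ],
)

```text
t: 6.5
ee_pos: [0.5879, 0.007, 0.0744]
eef_rot: [0.705, 0.06, -0.061, -0.704]
contact_force: [-0.8, 0.3, -3.0]
grip_width: 0.0461
```

Call:
play_rows(
  rows=[
    {"tx":0,"ty":0.1,"tz":0,"ax":0,"ay":0,"az":0,"grip":0.6},
    {"tx":0,"ty":0.1,"tz":0,"ax":0,"ay":0,"az":0,"grip":0.6},
  ],
)

```text
t: 6.7
ee_pos: [0.5879, 0.0071, 0.0734]
eef_rot: [0.705, 0.06, -0.061, -0.704]
contact_force: [0.3, -1.1, -3.0]
grip_width: 0.0466
```

Call:
play_rows(
  rows=[
    {"tx":0,"ty":0.08,"tz":0,"ax":0,"ay":0,"az":0,"grip":0.6},
    {"tx":0,"ty":0.08,"tz":0,"ax":0,"ay":0,"az":0,"grip":0.6},
  ],
)

```text
t: 6.9
ee_pos: [0.588, 0.0071, 0.0733]
eef_rot: [0.705, 0.06, -0.06, -0.704]
contact_force: [-3.5, -0.8, 5.2]
grip_width: 0.0464
```

Call:
play_rows(
  rows=[
    {"tx":0,"ty":0.08,"tz":0,"ax":0,"ay":0,"az":0,"grip":0.6},
    {"tx":0,"ty":0.08,"tz":0,"ax":0,"ay":0,"az":0,"grip":0.6},
  ],
)

```text
t: 7.1
ee_pos: [0.588, 0.0071, 0.0733]
eef_rot: [0.705, 0.06, -0.06, -0.704]
contact_force: [-2.7, -0.7, 5.3]
grip_width: 0.0463
```

Call:
play_rows(
  rows=[
    {"tx":0,"ty":0,"tz":0.7,"ax":0,"ay":0,"az":0,"grip":0.6},
    {"tx":0,"ty":0,"tz":1.4,"ax":0,"ay":0,"az":0,"grip":0.6},
    {"tx":0,"ty":0,"tz":2.1,"ax":0,"ay":0,"az":0,"grip":0.6},
    {"tx":0,"ty":0,"tz":2.1,"ax":0,"ay":0,"az":0,"grip":0.6},
  ],
)

```text
t: 7.5
ee_pos: [0.5844, 0.0291, 0.0734]
eef_rot: [0.705, 0.061, -0.06, -0.704]
contact_force: [-1.0, 1.3, -0.3]
grip_width: 0.0464
```

```bash
python3 - <<'E'
from h import *
np.set_printoptions(precision=4,suppress=True)
s=bot.read_state();print(s["ee_pos"],inmic(s["ee_pos"]),s["grip_width"],s["contact_force"],s["wrist_torque"])
im,d=bot.capture("side");cv2.imwrite("pics/s5.png",im);np.save("s5.npy",d)
a=cv2.resize(im[80:230,200:360],None,fx=4,fy=4);cv2.imwrite("pics/s5c.png",a)
E
```

```text
[0.5844 0.0291 0.0734] (np.float64(-0.20539015286164872), np.float64(0.00013118847597083628)) 0.04639367224621823 [-0.9901  1.2886 -0.3114] [ 0.3881  0.1415 -0.0755]
```

View pics/s5c.png

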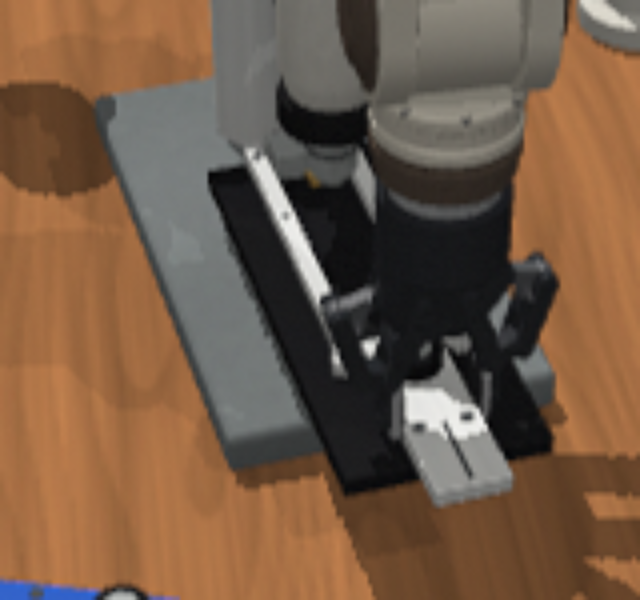

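Call:
play_rows(
  rows=[
    {"tx":0,"ty":0,"tz":0.6,"ax":0,"ay":0,"az":0,"grip":0.6},
    {"tx":0,"ty":0,"tz":1,"ax":0,"ay":0,"az":0,"grip":0.6},
    {"tx":0,"ty":0,"tz":1,"ax":0,"ay":0,"az":0,"grip":0.6},
  ],
)

```text
t: 7.85
ee_pos: [0.5825, 0.0394, 0.0734]
eef_rot: [-0.704, -0.061, 0.061, 0.705]
contact_force: [-0.4, 1.9, 0.9]
grip_width: 0.0464
```

Call:
play_rows(
  rows=[
    {"tx":0,"ty":0,"tz":0.5,"ax":0,"ay":0,"az":0,"grip":0.6},
    {"tx":0,"ty":0,"tz":1,"ax":0,"ay":0,"az":0,"grip":0.6},
    {"tx":0,"ty":0,"tz":1,"ax":0,"ay":0,"az":0,"grip":0.6},
  ],
)

```text
t: 8.15
ee_pos: [0.5806, 0.05, 0.0734]
eef_rot: [-0.704, -0.061, 0.061, 0.705]
contact_force: [-0.8, 1.5, 0.3]
grip_width: 0.046
```

```bash
python3 - <<'E'
from h import *
np.set_printoptions(precision=4,suppress=True)
s=bot.read_state();print(s["ee_pos"],inmic(s["ee_pos"]),s["grip_width"],s["contact_force"],s["wrist_torque"])
E
```

```text
[0.5806 0.05   0.0734] (np.float64(-0.1840766704159991), np.float64(0.00022816352898290403)) 0.04603242021007474 [-0.8094  1.4725  0.2653] [ 0.3586  0.1467 -0.1246]
```

Call:
play_rows(
  rows=[
    {"tx":0,"ty":0,"tz":0,"ax":0,"ay":0,"az":0,"grip":0.2},
    {"tx":0,"ty":0,"tz":0,"ax":0,"ay":0,"az":0,"grip":0.2},
    {"tx":0,"ty":0,"tz":0,"ax":0,"ay":0,"az":0,"grip":0.2},
    {"tx":0,"ty":0,"tz":0,"ax":0,"ay":0,"az":0,"grip":0.2},
    {"tx":0,"ty":-1,"tz":0,"ax":0,"ay":0,"az":0,"grip":0.2},
    {"tx":0,"ty":-4,"tz":0,"ax":0,"ay":0,"az":0,"grip":0.2},
    {"tx":0,"ty":-6,"tz":-1,"ax":0,"ay":0,"az":0,"grip":0.2},
    {"tx":0,"ty":-6,"tz":-4,"ax":0,"ay":0,"az":0,"grip":0.6},
  ],
)

```text
t: 8.95
ee_pos: [0.589, 0.0117, 0.1378]
eef_rot: [-0.704, -0.064, 0.06, 0.705]
contact_force: [1.1, -0.9, -0.7]
grip_width: 0.055
```

```bash
python3 - <<'E'
from h import *
np.set_printoptions(precision=4,suppress=True)
s=bot.read_state();print(s["ee_pos"],inmic(s["ee_pos"]),s["grip_width"],s["contact_force"],s["wrist_torque"])
print(goal(mic(-.295),.115,9.75), s["joints"])
E
```

```text
[0.589  0.0117 0.1378] (np.float64(-0.2232625442579975), np.float64(-0.0014757390284033747)) 0.0550082479447479 [ 1.0598 -0.9251 -0.6723] [ 0.0177 -0.0755 -0.0461]
(array([-0.2 ,  2.27, -7.17]), array([-0.04,  0.31,  0.36])) [0.0191 0.159  0.0747 1.4805 0.0017 1.4142]
```

Call:
play_rows(
  rows=[
    {"tx":-0.1,"ty":0,"tz":-4,"ax":0,"ay":0.3,"az":0.3,"grip":1},
    {"tx":-0.2,"ty":0,"tz":-7.2,"ax":0,"ay":0.3,"az":0.3,"grip":1},
    {"tx":-0.2,"ty":0.5,"tz":-7.2,"ax":0,"ay":0.3,"az":0.3,"grip":1},
    {"tx":-0.2,"ty":2.2,"tz":-7.2,"ax":0,"ay":0.3,"az":0.3,"grip":1},
    {"tx":-0.2,"ty":2.2,"tz":-7.2,"ax":0,"ay":0.3,"az":0.3,"grip":1},
    {"tx":-0.2,"ty":2.2,"tz":-7.2,"ax":0,"ay":0.3,"az":0.3,"grip":1},
  ],
)

```text
t: 9.55
ee_pos: [0.5995, -0.059, 0.1161]
eef_rot: [-0.704, -0.06, 0.06, 0.705]
contact_force: [-0.7, 0.2, -0.1]
grip_width: 0.0001
```

```bash
python3 - <<'E'
from h import *
np.set_printoptions(precision=4,suppress=True)
s=bot.read_state();print(s["ee_pos"],inmic(s["ee_pos"]),s["grip_width"],s["contact_force"],s["wrist_torque"])
print(goal(mic(-.295),.080,9.75), s["joints"])
im,d=bot.capture("side");cv2.imwrite("pics/s6.png",im);np.save("s6.npy",d)
a=cv2.resize(im[80:230,200:360],None,fx=4,fy=4);cv2.imwrite("pics/s6c.png",a)
E
```

```text
[ 0.5995 -0.059   0.1161] (np.float64(-0.29476658698125624), np.float64(0.00012363961330212844)) 0.00012727998308530863 [-0.7049  0.2002 -0.0834] [-0.0616 -0.0039 -0.0745]
(array([ 0.01,  3.61, -0.03]), array([-0.06,  0.04,  0.03])) [-0.0987  0.1987  0.0783  1.4502  0.0011  1.3013]
```

View pics/s6c.png

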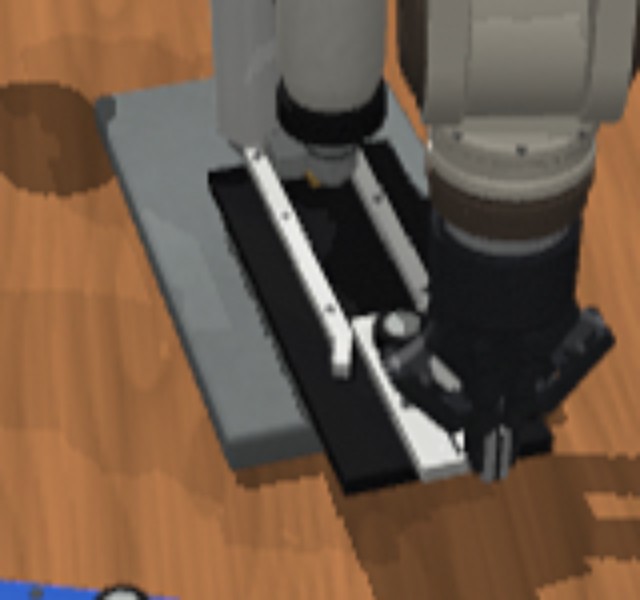

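Call:
play_rows(
  rows=[
    {"tx":0,"ty":1.5,"tz":0,"ax":5,"ay":0,"az":0,"grip":1},
    {"tx":0,"ty":3,"tz":0,"ax":10,"ay":0,"az":0,"grip":1},
    {"tx":0,"ty":3.6,"tz":0,"ax":10,"ay":0,"az":0,"grip":1},
    {"tx":0,"ty":3.6,"tz":0,"ax":10,"ay":0,"az":0,"grip":1},
    {"tx":0,"ty":3.6,"tz":0,"ax":10,"ay":0,"az":0,"grip":1},
  ],
)

```text
t: 10.1
ee_pos: [0.6001, -0.0586, 0.0815]
eef_rot: [-0.641, -0.056, 0.065, 0.763]
contact_force: [-0.6, -0.3, 0.5]
grip_width: 0.0001
```

```bash
cat >> h.py <<'E'
def fwd(x,y=0,z=.080,tilt=10):
    "shift (cm), rotvec(deg) to reach mic x,y,z with tilt"
    s=bot.read_state();R0=R.from_quat(s["eef_rot"])
    a=np.radians(99.75-90);X=np.array([np.cos(a),np.sin(a),0]);Y=np.array([0,0,-1.]);M=R.from_matrix(np.c_[X,Y,np.cross(X,Y)])*R.from_rotvec([np.radians(tilt),0,0])
    t=R0.inv().apply(np.array([*mic(x,y),z])-s["ee_pos"])*100
    return t.round(2),np.degrees((R0.inv()*M).as_rotvec()).round(2)
def st():
    s=bot.read_state();f=s["contact_force"];print("t",round(s["t"],2),"mic",np.round(inmic(s["ee_pos"]),5),"z",round(s["ee_pos"][2],5),"F along U,V,z",np.round([f[:2]@U,f[:2]@V,f[2]],2))
E
python3 - <<'E'
from h import *
np.set_printoptions(precision=4,suppress=True)
st();print(fwd(-.275))
E
```

```text
t 10.1 mic [-0.2944 -0.0006] z 0.08154 F along U,V,z [-0.15  0.65  0.52]
(array([-0.05,  0.49,  1.89]), array([0.05, 0.1 , 0.11]))
```

Call:
play_rows(
  rows=[
    {"tx":-0.05,"ty":0.25,"tz":0.9,"ax":0,"ay":0.1,"az":0.1,"grip":1},
    {"tx":-0.05,"ty":0.5,"tz":1.9,"ax":0,"ay":0.1,"az":0.1,"grip":1},
    {"tx":-0.05,"ty":0.5,"tz":1.9,"ax":0,"ay":0.1,"az":0.1,"grip":1},
  ],
)

```text
t: 10.4
ee_pos: [0.5961, -0.0375, 0.0805]
eef_rot: [-0.641, -0.056, 0.065, 0.763]
contact_force: [0.7, 0.4, 0.0]
grip_width: 0.0002
```

```bash
python3 - <<'E'
from h import *
np.set_printoptions(precision=4,suppress=True)
st();print(fwd(-.26))
E
```

```text
t 10.4 mic [-0.273  -0.0002] z 0.08052 F along U,V,z [ 0.25 -0.75  0.  ]
(array([-0.02,  0.28,  1.27]), array([0.07, 0.12, 0.04]))
```

Call:
play_rows(
  rows=[
    {"tx":0,"ty":0.07,"tz":0.4,"ax":0,"ay":0.1,"az":0,"grip":1},
    {"tx":0,"ty":0.14,"tz":0.8,"ax":0,"ay":0.1,"az":0,"grip":1},
    {"tx":0,"ty":0.23,"tz":1.3,"ax":0,"ay":0.1,"az":0,"grip":1},
    {"tx":0,"ty":0.32,"tz":1.8,"ax":0,"ay":0.1,"az":0,"grip":1},
  ],
)

```text
t: 10.8
ee_pos: [0.5931, -0.0195, 0.0806]
eef_rot: [-0.641, -0.055, 0.065, 0.763]
contact_force: [0.3, -2.6, 2.0]
grip_width: 0.0001
```

```bash
python3 - <<'E'
from h import *
np.set_printoptions(precision=4,suppress=True)
st();print(fwd(-.22))
im,d=bot.capture("side");cv2.imwrite("pics/s7.png",im)
a=cv2.resize(im[80:230,200:360],None,fx=4,fy=4);cv2.imwrite("pics/s7c.png",a)
E
```

```text
t 10.8 mic [-0.2547 -0.0003] z 0.08065 F along U,V,z [-2.61  0.18  1.95]
(array([-0.03,  0.66,  3.41]), array([0.11, 0.01, 0.06]))
```

View pics/s7c.png

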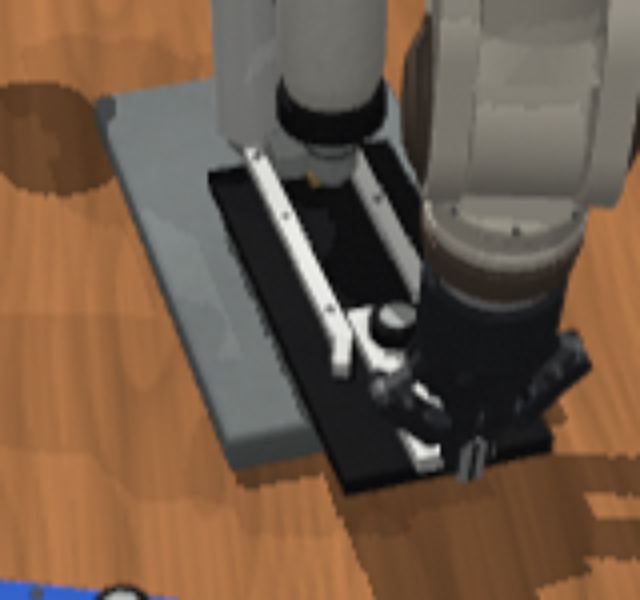

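Call:
play_rows(
  rows=[
    {"tx":0,"ty":0.11,"tz":0.6,"ax":0,"ay":0,"az":0,"grip":1},
    {"tx":0,"ty":0.22,"tz":1.2,"ax":0,"ay":0,"az":0,"grip":1},
    {"tx":0,"ty":0.33,"tz":1.8,"ax":0,"ay":0,"az":0,"grip":1},
    {"tx":0,"ty":0.44,"tz":2.4,"ax":0,"ay":0,"az":0,"grip":1},
    {"tx":0,"ty":0.55,"tz":3,"ax":0,"ay":0,"az":0,"grip":1},
    {"tx":0,"ty":0.66,"tz":3.6,"ax":0,"ay":0,"az":0,"grip":1},
  ],
)

```text
t: 11.45
ee_pos: [0.5868, 0.0178, 0.0806]
eef_rot: [-0.641, -0.055, 0.065, 0.763]
contact_force: [0.9, -3.0, 2.7]
grip_width: -0.0001
```

```bash
python3 - <<'E'
from h import *
np.set_printoptions(precision=4,suppress=True)
st();print(fwd(-.175))
E
```

```text
t 11.45 mic [-0.2169 -0.0004] z 0.08056 F along U,V,z [-3.14 -0.36  2.75]
(array([-0.04,  0.78,  4.12]), array([0.09, 0.03, 0.07]))
```

Call:
play_rows(
  rows=[
    {"tx":0,"ty":0.11,"tz":0.6,"ax":0,"ay":0,"az":0,"grip":1},
    {"tx":0,"ty":0.22,"tz":1.2,"ax":0,"ay":0,"az":0,"grip":1},
    {"tx":0,"ty":0.33,"tz":1.8,"ax":0,"ay":0,"az":0,"grip":1},
    {"tx":0,"ty":0.45,"tz":2.4,"ax":0,"ay":0,"az":0,"grip":1},
    {"tx":0,"ty":0.57,"tz":3,"ax":0,"ay":0,"az":0,"grip":1},
    {"tx":0,"ty":0.69,"tz":3.6,"ax":0,"ay":0,"az":0,"grip":1},
    {"tx":0,"ty":0.78,"tz":4.1,"ax":0,"ay":0,"az":0,"grip":1},
  ],
)

```text
t: 12.15
ee_pos: [0.5796, 0.0594, 0.0799]
eef_rot: [-0.641, -0.055, 0.065, 0.763]
contact_force: [0.0, -2.3, 3.5]
grip_width: -0.0002
```

```bash
python3 - <<'E'
from h import *
np.set_printoptions(precision=4,suppress=True)
st();print(fwd(-.14))
for n in("side","top"):
    im,d=bot.capture(n);cv2.imwrite(f"pics/{n}8.png",im)
E

```

```text
t 12.15 mic [-0.1747 -0.0003] z 0.07987 F along U,V,z [-2.28  0.36  3.53]
(array([-0.03,  0.58,  3.42]), array([0.09, 0.04, 0.07]))
```

View pics/side8.png

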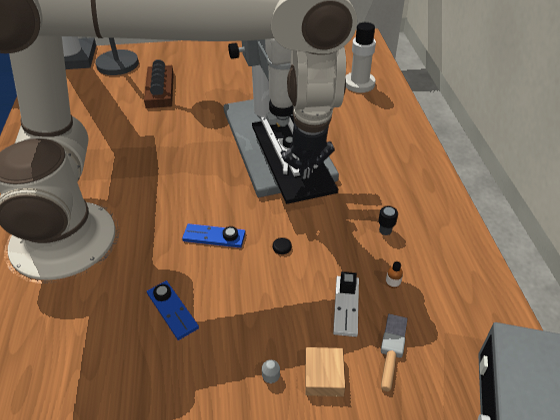

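View pics/top8.png

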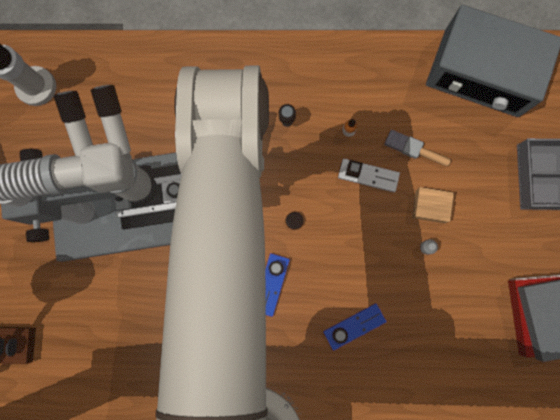

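```bash
python3 - <<'E'
from h import *
np.set_printoptions(precision=3,suppress=True)
t0=bot.read_state()["t"]
def mc(P):
    d=P[...,:2]-O; return d@U,d@V,P[...,2]
for n in("top","side"):
    im,d=bot.capture(n);P=cloud(n,d);x,y,z=mc(P);d0=np.load(f"{n}0.npy");x0,y0,z0=mc(cloud(n,d0))
    new=(np.abs(d-d0)>.03)&(d>0)
    for a in np.arange(.1,.7,.05):
        k=new&(z>a)&(z<a+.05)&(np.abs(y)<.25)&(x>-.35)
        h=(d0>0)&(z0>a)&(z0<a+.05)&(np.abs(x0)<.12)&(np.abs(y0)<.16)
        f=lambda m,v,q:np.round(np.percentile(v[m],q),3) if m.sum()>15 else None
        print(n,round(a,2),"arm xmax",f(k,x,99),"y",f(k,y,1),f(k,y,99)," head xmin",f(h,x0,1),"y",f(h,y0,1),f(h,y0,99))
E
```

```text
top 0.1 arm xmax 0.048 y -0.018 0.015  head xmin 0.057 y -0.001 0.007
top 0.15 arm xmax None y None None  head xmin -0.035 y -0.023 0.034
top 0.2 arm xmax None y None None  head xmin -0.034 y -0.02 0.033
top 0.25 arm xmax None y None None  head xmin -0.035 y -0.014 0.034
top 0.3 arm xmax None y None None  head xmin -0.043 y -0.032 0.035
top 0.35 arm xmax 0.152 y -0.077 0.05  head xmin -0.047 y -0.093 0.034
top 0.4 arm xmax None y None None  head xmin -0.048 y -0.114 -0.072
top 0.45 arm xmax -0.263 y 0.028 0.084  head xmin None y None None
top 0.5 arm xmax -0.156 y -0.05 0.231  head xmin None y None None
top 0.55 arm xmax -0.143 y -0.023 0.248  head xmin None y None None
top 0.6 arm xmax None y None None  head xmin None y None None
top 0.65 arm xmax None y None None  head xmin None y None None
side 0.1 arm xmax -0.038 y -0.045 0.038  head xmin -0.016 y -0.018 0.018
side 0.15 arm xmax -0.178 y -0.062 0.058  head xmin -0.033 y -0.033 0.033
side 0.2 arm xmax -0.19 y -0.032 0.035  head xmin -0.033 y -0.033 0.032
side 0.25 arm xmax -0.198 y -0.035 0.038  head xmin -0.033 y -0.03 0.033
side 0.3 arm xmax -0.218 y -0.037 0.053  head xmin -0.04 y -0.033 0.034
side 0.35 arm xmax -0.196 y -0.048 0.054  head xmin -0.047 y -0.104 0.034
side 0.4 arm xmax -0.19 y -0.043 0.046  head xmin -0.048 y -0.114 -0.07
side 0.45 arm xmax -0.223 y -0.044 0.24  head xmin None y None None
side 0.5 arm xmax -0.238 y -0.043 0.247  head xmin None y None None
side 0.55 arm xmax -0.238 y 0.006 0.249  head xmin None y None None
side 0.6 arm xmax None y None None  head xmin None y None None
side 0.65 arm xmax None y None None  head xmin None y None None
```

Call:
play_rows(
  rows=[
    {"tx":0,"ty":0.09,"tz":0.6,"ax":0,"ay":0,"az":0,"grip":1},
    {"tx":0,"ty":0.19,"tz":1.2,"ax":0,"ay":0,"az":0,"grip":1},
    {"tx":0,"ty":0.29,"tz":1.8,"ax":0,"ay":0,"az":0,"grip":1},
    {"tx":0,"ty":0.4,"tz":2.4,"ax":0,"ay":0,"az":0,"grip":1},
    {"tx":0,"ty":0.5,"tz":3,"ax":0,"ay":0,"az":0,"grip":1},
    {"tx":0,"ty":0.58,"tz":3.4,"ax":0,"ay":0,"az":0,"grip":1},
    {"tx":0,"ty":0.62,"tz":3.6,"ax":0,"ay":0,"az":0,"grip":1},
  ],
)

```text
t: 13.05
ee_pos: [0.573, 0.0959, 0.0797]
eef_rot: [-0.641, -0.055, 0.065, 0.763]
contact_force: [0.7, -1.7, -0.6]
grip_width: -0.0001
```

```bash
python3 - <<'E'
from h import *
np.set_printoptions(precision=4,suppress=True)
st();print(fwd(-.13))
im,d=bot.capture("side");cv2.imwrite("pics/s9.png",cv2.resize(im[80:230,200:360],None,fx=4,fy=4))
E

```

```text
t 13.05 mic [-0.1376 -0.    ] z 0.07967 F along U,V,z [-1.76 -0.43 -0.56]
(array([-0.  ,  0.1 ,  0.76]), array([0.05, 0.08, 0.02]))
```

View pics/s9.png

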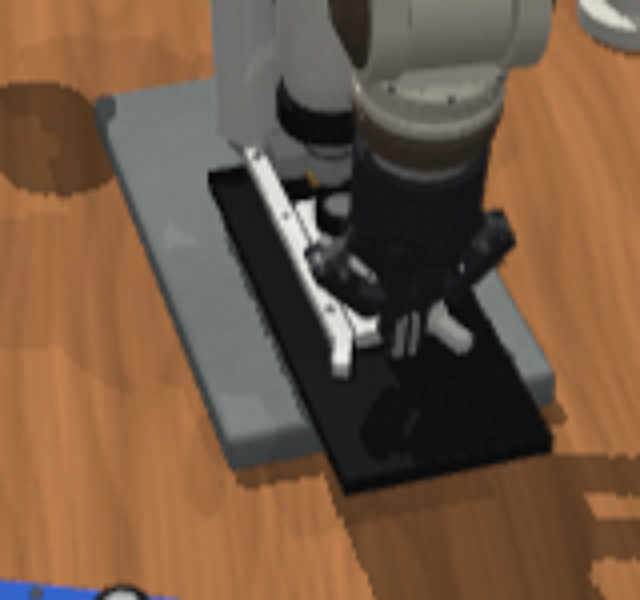

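Call:
play_rows(
  rows=[
    {"tx":0,"ty":0.01,"tz":0.12,"ax":0,"ay":0,"az":0,"grip":1},
    {"tx":0,"ty":0.03,"tz":0.24,"ax":0,"ay":0,"az":0,"grip":1},
    {"tx":0,"ty":0.05,"tz":0.36,"ax":0,"ay":0,"az":0,"grip":1},
    {"tx":0,"ty":0.07,"tz":0.48,"ax":0,"ay":0,"az":0,"grip":1},
    {"tx":0,"ty":0.09,"tz":0.6,"ax":0,"ay":0,"az":0,"grip":1},
  ],
)

```text
t: 13.6
ee_pos: [0.572, 0.1019, 0.0798]
eef_rot: [-0.641, -0.055, 0.065, 0.763]
contact_force: [-0.4, -1.4, -0.3]
grip_width: -0.0004
```

Call:
play_rows(
  rows=[
    {"tx":0,"ty":0.01,"tz":0.06,"ax":0,"ay":0,"az":0,"grip":1},
    {"tx":0,"ty":0.01,"tz":0.06,"ax":0,"ay":0,"az":0,"grip":1},
  ],
)

```text
t: 13.8
ee_pos: [0.5719, 0.1026, 0.0798]
eef_rot: [-0.641, -0.055, 0.065, 0.763]
contact_force: [1.1, -0.3, -0.2]
grip_width: -0.0002
```

Call:
play_rows(
  rows=[
    {"tx":0,"ty":0.01,"tz":0.06,"ax":0,"ay":0,"az":0,"grip":1},
    {"tx":0,"ty":0.01,"tz":0.06,"ax":0,"ay":0,"az":0,"grip":1},
  ],
)

```text
t: 14.0
ee_pos: [0.5718, 0.1033, 0.0799]
eef_rot: [-0.641, -0.055, 0.065, 0.763]
contact_force: [-0.2, -0.9, -1.4]
grip_width: -0.0
```

```bash
python3 - <<'E'
from h import *
st();print(fwd(-.12))
E

```

```text
t 14.0 mic [-1.301e-01 -5.000e-05] z 0.07985 F along U,V,z [-0.85  0.35 -1.42]
(array([-0.  ,  0.16,  1.  ]), array([0.03, 0.08, 0.02]))
```

Call:
play_rows(
  rows=[
    {"tx":0,"ty":0.01,"tz":0.07,"ax":0,"ay":0,"az":0,"grip":1},
    {"tx":0,"ty":0.01,"tz":0.07,"ax":0,"ay":0,"az":0,"grip":1},
  ],
)

```text
t: 14.2
ee_pos: [0.5716, 0.104, 0.0799]
eef_rot: [-0.641, -0.055, 0.065, 0.763]
contact_force: [0.1, -0.6, -1.3]
grip_width: -0.0003
```

Call:
play_rows(
  rows=[
    {"tx":0,"ty":0.01,"tz":0.07,"ax":0,"ay":0,"az":0,"grip":1},
    {"tx":0,"ty":0.01,"tz":0.07,"ax":0,"ay":0,"az":0,"grip":1},
  ],
)

```text
t: 14.4
ee_pos: [0.5715, 0.1048, 0.0799]
eef_rot: [-0.641, -0.055, 0.065, 0.763]
contact_force: [0.9, -0.2, -1.0]
grip_width: -0.0002
```

Call:
play_rows(
  rows=[
    {"tx":0,"ty":0.01,"tz":0.07,"ax":0,"ay":0,"az":0,"grip":1},
    {"tx":0,"ty":0.01,"tz":0.07,"ax":0,"ay":0,"az":0,"grip":1},
  ],
)

```text
t: 14.6
ee_pos: [0.5713, 0.1056, 0.0799]
eef_rot: [-0.641, -0.055, 0.065, 0.763]
contact_force: [-0.1, -0.2, -0.2]
grip_width: -0.0004
```

Call:
play_rows(
  rows=[
    {"tx":0,"ty":0.01,"tz":0.07,"ax":0,"ay":0,"az":0,"grip":1},
    {"tx":0,"ty":0.01,"tz":0.07,"ax":0,"ay":0,"az":0,"grip":1},
  ],
)

```text
t: 14.8
ee_pos: [0.5712, 0.1064, 0.0799]
eef_rot: [-0.641, -0.055, 0.066, 0.763]
contact_force: [0.3, -1.1, -1.0]
grip_width: -0.0003
```

```bash
python3 - <<'E'
from h import *
st();print(fwd(-.12))
E

```

```text
t 14.8 mic [-1.2698e-01  1.0000e-05] z 0.07991 F along U,V,z [-1.17 -0.05 -0.97]
(array([0.  , 0.11, 0.69]), array([0.02, 0.09, 0.01]))
```

Call:
play_rows(
  rows=[
    {"tx":0,"ty":0.01,"tz":0.07,"ax":0,"ay":0,"az":0,"grip":1},
    {"tx":0,"ty":0.02,"tz":0.14,"ax":0,"ay":0,"az":0,"grip":1},
  ],
)

```text
t: 15.0
ee_pos: [0.5709, 0.1078, 0.08]
eef_rot: [-0.641, -0.055, 0.066, 0.763]
contact_force: [-0.0, -1.2, -0.8]
grip_width: -0.0002
```

```bash
python3 - <<'E'
from h import *
st()
im,d=bot.capture("side");cv2.imwrite("pics/s10.png",cv2.resize(im[80:200,230:350],None,fx=5,fy=5))
E

```

```text
t 15.0 mic [-1.2551e-01  1.0000e-05] z 0.07995 F along U,V,z [-1.15  0.24 -0.76]
```

View pics/s10.png

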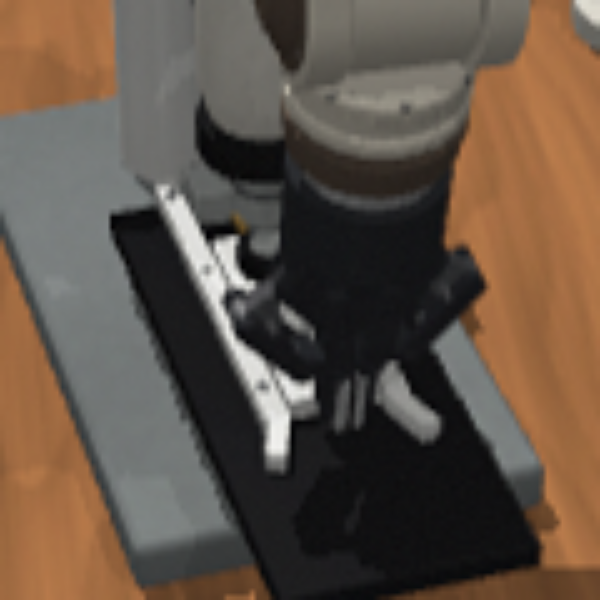

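Call:
play_rows(
  rows=[
    {"tx":0,"ty":0.01,"tz":0.07,"ax":0,"ay":0,"az":0,"grip":1},
    {"tx":0,"ty":0.01,"tz":0.07,"ax":0,"ay":0,"az":0,"grip":1},
  ],
)

```text
t: 15.25
ee_pos: [0.5708, 0.1087, 0.08]
eef_rot: [-0.64, -0.055, 0.066, 0.763]
contact_force: [-0.6, -1.0, -0.7]
grip_width: 0.0002
```

Call:
play_rows(
  rows=[
    {"tx":0,"ty":0.01,"tz":0.07,"ax":0,"ay":0,"az":0,"grip":1},
    {"tx":0,"ty":0.01,"tz":0.07,"ax":0,"ay":0,"az":0,"grip":1},
  ],
)

```text
t: 15.45
ee_pos: [0.5707, 0.1095, 0.08]
eef_rot: [-0.64, -0.055, 0.066, 0.763]
contact_force: [-0.2, -1.0, -0.3]
grip_width: -0.0001
```

Call:
play_rows(
  rows=[
    {"tx":0,"ty":0.01,"tz":0.07,"ax":0,"ay":0,"az":0,"grip":1},
    {"tx":0,"ty":0.01,"tz":0.07,"ax":0,"ay":0,"az":0,"grip":1},
  ],
)

```text
t: 15.65
ee_pos: [0.5705, 0.1103, 0.0801]
eef_rot: [-0.64, -0.055, 0.066, 0.763]
contact_force: [0.9, -0.3, -0.8]
grip_width: -0.0002
```

Call:
play_rows(
  rows=[
    {"tx":0,"ty":0.01,"tz":0.07,"ax":0,"ay":0,"az":0,"grip":1},
    {"tx":0,"ty":0.01,"tz":0.07,"ax":0,"ay":0,"az":0,"grip":1},
  ],
)

```text
t: 15.85
ee_pos: [0.5704, 0.1111, 0.0801]
eef_rot: [-0.64, -0.055, 0.066, 0.763]
contact_force: [0.2, 0.1, -1.2]
grip_width: -0.0002
```

Call:
play_rows(
  rows=[
    {"tx":0,"ty":0.01,"tz":0.07,"ax":0,"ay":0,"az":0,"grip":1},
    {"tx":0,"ty":0.01,"tz":0.07,"ax":0,"ay":0,"az":0,"grip":1},
  ],
)

```text
t: 16.05
ee_pos: [0.5703, 0.1119, 0.0801]
eef_rot: [-0.64, -0.055, 0.066, 0.763]
contact_force: [1.1, 0.4, -0.6]
grip_width: -0.0001
```

```bash
python3 - <<'E'
from h import *
st();print(fwd(-.11))
E

```

```text
t 16.05 mic [-0.1214  0.    ] z 0.08013 F along U,V,z [ 0.25 -1.18 -0.57]
(array([0.  , 0.21, 1.12]), array([0.  , 0.12, 0.01]))
```

Call:
play_rows(
  rows=[
    {"tx":0,"ty":0.02,"tz":0.07,"ax":0,"ay":0,"az":0,"grip":1},
    {"tx":0,"ty":0.02,"tz":0.07,"ax":0,"ay":0,"az":0,"grip":1},
  ],
)

```text
t: 16.25
ee_pos: [0.5701, 0.1126, 0.0801]
eef_rot: [-0.64, -0.056, 0.066, 0.763]
contact_force: [-0.1, -1.1, -0.4]
grip_width: -0.0
```

Call:
play_rows(
  rows=[
    {"tx":0,"ty":0.01,"tz":0.07,"ax":0,"ay":0,"az":0,"grip":1},
    {"tx":0,"ty":0.01,"tz":0.07,"ax":0,"ay":0,"az":0,"grip":1},
  ],
)

```text
t: 16.45
ee_pos: [0.57, 0.1134, 0.0801]
eef_rot: [-0.64, -0.056, 0.066, 0.763]
contact_force: [0.1, -0.2, -0.8]
grip_width: 0.0001
```

Call:
play_rows(
  rows=[
    {"tx":0,"ty":0.01,"tz":0.07,"ax":0,"ay":0,"az":0,"grip":1},
    {"tx":0,"ty":0.01,"tz":0.07,"ax":0,"ay":0,"az":0,"grip":1},
  ],
)

```text
t: 16.65
ee_pos: [0.5698, 0.1142, 0.0801]
eef_rot: [-0.64, -0.056, 0.066, 0.763]
contact_force: [0.8, -1.1, -0.4]
grip_width: -0.0001
```

Call:
play_rows(
  rows=[
    {"tx":0,"ty":0.01,"tz":0.07,"ax":0,"ay":0,"az":0,"grip":1},
    {"tx":0,"ty":0.01,"tz":0.07,"ax":0,"ay":0,"az":0,"grip":1},
  ],
)

```text
t: 16.85
ee_pos: [0.5697, 0.115, 0.0801]
eef_rot: [-0.64, -0.056, 0.066, 0.763]
contact_force: [-0.1, -0.8, -0.7]
grip_width: 0.0004
```

```bash
python3 - <<'E'
from h import *
st();print(fwd(-.11))
im,d=bot.capture("side");cv2.imwrite("pics/s11.png",cv2.resize(im[80:200,230:350],None,fx=5,fy=5))
E

```

```text
t 16.85 mic [-1.1822e-01  4.0000e-05] z 0.08012 F along U,V,z [-0.79  0.25 -0.69]
(array([0.01, 0.16, 0.81]), array([-0.01,  0.13,  0.01]))
```

View pics/s11.png

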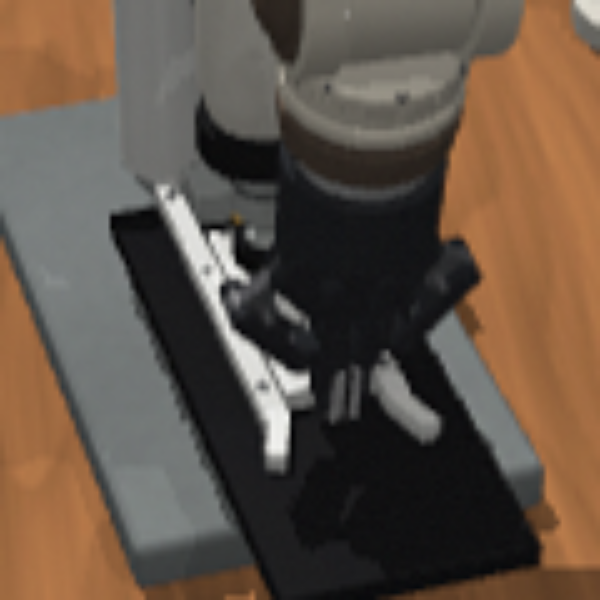

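Nose edge at about (222,232) now nearly covers the gold screw (238,220). Continue in small steps.

Call:
play_rows(
  rows=[
    {"tx":0,"ty":0.01,"tz":0.06,"ax":0,"ay":0,"az":0,"grip":1},
    {"tx":0,"ty":0.01,"tz":0.06,"ax":0,"ay":0,"az":0,"grip":1},
  ],
)

```text
t: 17.1
ee_pos: [0.5696, 0.1156, 0.0802]
eef_rot: [-0.64, -0.056, 0.066, 0.763]
contact_force: [0.4, -0.9, -1.0]
grip_width: 0.0001
```

Call:
play_rows(
  rows=[
    {"tx":0,"ty":0.01,"tz":0.06,"ax":0,"ay":0,"az":0,"grip":1},
    {"tx":0,"ty":0.01,"tz":0.06,"ax":0,"ay":0,"az":0,"grip":1},
  ],
)

```text
t: 17.3
ee_pos: [0.5695, 0.1163, 0.0802]
eef_rot: [-0.64, -0.056, 0.066, 0.763]
contact_force: [0.3, -0.9, -1.0]
grip_width: -0.0
```

Call:
play_rows(
  rows=[
    {"tx":0,"ty":0.01,"tz":0.06,"ax":0,"ay":0,"az":0,"grip":1},
    {"tx":0,"ty":0.01,"tz":0.06,"ax":0,"ay":0,"az":0,"grip":1},
  ],
)

```text
t: 17.5
ee_pos: [0.5694, 0.1169, 0.0802]
eef_rot: [-0.64, -0.056, 0.066, 0.763]
contact_force: [-0.1, 0.1, -0.2]
grip_width: 0.0001
```

Call:
play_rows(
  rows=[
    {"tx":0,"ty":0.01,"tz":0.06,"ax":0,"ay":0,"az":0,"grip":1},
    {"tx":0,"ty":0.01,"tz":0.06,"ax":0,"ay":0,"az":0,"grip":1},
  ],
)

```text
t: 17.7
ee_pos: [0.5692, 0.1176, 0.0802]
eef_rot: [-0.64, -0.056, 0.066, 0.763]
contact_force: [-1.1, -0.8, -0.9]
grip_width: 0.0002
```

```bash
python3 - <<'E'
from h import *
st();print(fwd(-.11))
E

```

```text
t 17.7 mic [-1.1553e-01  2.0000e-05] z 0.08018 F along U,V,z [-0.6   1.23 -0.85]
(array([0.  , 0.11, 0.54]), array([-0.02,  0.14,  0.01]))
```

Call:
play_rows(
  rows=[
    {"tx":0,"ty":0.01,"tz":0.06,"ax":0,"ay":0,"az":0,"grip":1},
    {"tx":0,"ty":0.01,"tz":0.06,"ax":0,"ay":0,"az":0,"grip":1},
  ],
)

```text
t: 17.9
ee_pos: [0.5691, 0.1183, 0.0802]
eef_rot: [-0.64, -0.056, 0.066, 0.763]
contact_force: [0.3, -1.1, -0.6]
grip_width: 0.0002
```

Call:
play_rows(
  rows=[
    {"tx":0,"ty":0.01,"tz":0.06,"ax":0,"ay":0,"az":0,"grip":1},
    {"tx":0,"ty":0.01,"tz":0.06,"ax":0,"ay":0,"az":0,"grip":1},
  ],
)

```text
t: 18.1
ee_pos: [0.569, 0.119, 0.0802]
eef_rot: [-0.64, -0.056, 0.066, 0.763]
contact_force: [0.6, -1.1, 0.4]
grip_width: -0.0003
```

Call:
play_rows(
  rows=[
    {"tx":0,"ty":0.01,"tz":0.06,"ax":0,"ay":0,"az":0,"grip":1},
    {"tx":0,"ty":0.01,"tz":0.06,"ax":0,"ay":0,"az":0,"grip":1},
  ],
)

```text
t: 18.3
ee_pos: [0.5689, 0.1196, 0.0802]
eef_rot: [-0.64, -0.056, 0.066, 0.763]
contact_force: [0.0, -1.4, -0.5]
grip_width: 0.0002
```

Call:
play_rows(
  rows=[
    {"tx":0,"ty":0.01,"tz":0.06,"ax":0,"ay":0,"az":0,"grip":1},
    {"tx":0,"ty":0.01,"tz":0.06,"ax":0,"ay":0,"az":0,"grip":1},
  ],
)

```text
t: 18.5
ee_pos: [0.5688, 0.1203, 0.0802]
eef_rot: [-0.64, -0.056, 0.066, 0.763]
contact_force: [0.2, -0.5, -1.6]
grip_width: -0.0005
```

```bash
python3 - <<'E'
from h import *
st();print(fwd(-.11))
im,d=bot.capture("side");cv2.imwrite("pics/s12.png",cv2.resize(im[80:200,230:350],None,fx=5,fy=5))
E

```

```text
t 18.5 mic [-1.1282e-01  3.0000e-05] z 0.08024 F along U,V,z [-0.5  -0.14 -1.57]
(array([0.  , 0.07, 0.27]), array([-0.03,  0.15,  0.01]))
```

View pics/s12.png

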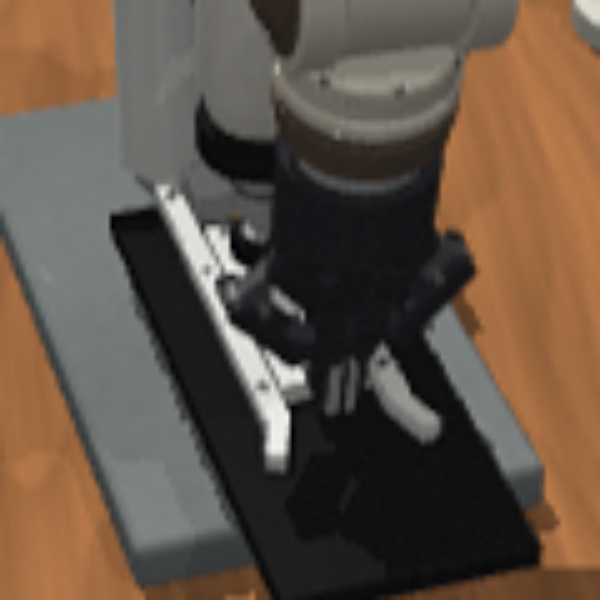

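Call:
play_rows(
  rows=[
    {"tx":0,"ty":0.01,"tz":0.06,"ax":0,"ay":0,"az":0,"grip":1},
    {"tx":0,"ty":0.01,"tz":0.06,"ax":0,"ay":0,"az":0,"grip":1},
  ],
)

```text
t: 18.75
ee_pos: [0.5686, 0.121, 0.0802]
eef_rot: [-0.64, -0.056, 0.066, 0.763]
contact_force: [0.6, -1.3, -0.2]
grip_width: 0.0001
```

Call:
play_rows(
  rows=[
    {"tx":0,"ty":0.01,"tz":0.06,"ax":0,"ay":0,"az":0,"grip":1},
    {"tx":0,"ty":0.01,"tz":0.06,"ax":0,"ay":0,"az":0,"grip":1},
  ],
)

```text
t: 18.95
ee_pos: [0.5685, 0.1216, 0.0802]
eef_rot: [-0.64, -0.056, 0.066, 0.763]
contact_force: [0.0, -0.9, -0.6]
grip_width: 0.0
```

Call:
play_rows(
  rows=[
    {"tx":0,"ty":0.01,"tz":0.06,"ax":0,"ay":0,"az":0,"grip":1},
    {"tx":0,"ty":0.01,"tz":0.06,"ax":0,"ay":0,"az":0,"grip":1},
  ],
)

```text
t: 19.15
ee_pos: [0.5685, 0.1221, 0.0802]
eef_rot: [-0.64, -0.056, 0.066, 0.763]
contact_force: [0.2, -1.6, -0.1]
grip_width: 0.0001
```

Call:
play_rows(
  rows=[
    {"tx":0,"ty":0.01,"tz":0.06,"ax":0,"ay":0,"az":0,"grip":1},
    {"tx":0,"ty":0.01,"tz":0.06,"ax":0,"ay":0,"az":0,"grip":1},
  ],
)

```text
t: 19.35
ee_pos: [0.5684, 0.1223, 0.0802]
eef_rot: [-0.641, -0.056, 0.066, 0.763]
contact_force: [1.3, -4.6, -0.6]
grip_width: -0.0
```

```bash
python3 - <<'E'
from h import *
st()
E

```

```text
t 19.35 mic [-1.1083e-01  4.0000e-05] z 0.08021 F along U,V,z [-4.72 -0.54 -0.61]
```

Force has risen to 4.7 N and the advance has dropped from 0.6 to 0.2 mm. One confirming step of the same size.

Call:
play_rows(
  rows=[
    {"tx":0,"ty":0.01,"tz":0.06,"ax":0,"ay":0,"az":0,"grip":1},
    {"tx":0,"ty":0.01,"tz":0.06,"ax":0,"ay":0,"az":0,"grip":1},
  ],
)

```text
t: 19.55
ee_pos: [0.5684, 0.1223, 0.0802]
eef_rot: [-0.641, -0.056, 0.065, 0.763]
contact_force: [0.2, -6.0, -1.0]
grip_width: -0.0006
```

```bash
python3 - <<'E'
from h import *
st()
E

```

```text
t 19.55 mic [-1.1081e-01  3.0000e-05] z 0.08023 F along U,V,z [-5.93  0.83 -1.  ]
```

Rigid contact at 6 N with no advance, so it is seated. Back off horizontally, then up.

Call:
play_rows(
  rows=[
    {"tx":0,"ty":-0.02,"tz":-0.1,"ax":0,"ay":0,"az":0,"grip":1},
    {"tx":0,"ty":-0.09,"tz":-0.5,"ax":0,"ay":0,"az":0,"grip":1},
    {"tx":0,"ty":-0.36,"tz":-2,"ax":0,"ay":0,"az":0,"grip":1},
    {"tx":0,"ty":-0.9,"tz":-5,"ax":0,"ay":0,"az":0,"grip":1},
    {"tx":0,"ty":-2,"tz":-9,"ax":0,"ay":0,"az":0,"grip":1},
    {"tx":0,"ty":-4,"tz":-13,"ax":0,"ay":0,"az":0,"grip":1},
    {"tx":0,"ty":-8,"tz":-17,"ax":0,"ay":0,"az":0,"grip":1},
    {"tx":0,"ty":-10,"tz":-21,"ax":0,"ay":0,"az":0,"grip":1},
  ],
)

```text
t: 20.35
ee_pos: [0.6068, -0.0997, 0.1445]
eef_rot: [-0.641, -0.056, 0.065, 0.763]
contact_force: [1.8, -0.0, 0.5]
grip_width: 0.0001
```

Call:
play_rows(
  rows=[
    {"tx":0,"ty":-4,"tz":-5,"ax":0,"ay":0,"az":0,"grip":1},
    {"tx":0,"ty":-6,"tz":-9,"ax":0,"ay":0,"az":0,"grip":1},
    {"tx":0,"ty":-6,"tz":-11,"ax":0,"ay":0,"az":0,"grip":1},
    {"tx":0,"ty":-6,"tz":-11,"ax":0,"ay":0,"az":0,"grip":1},
  ],
)

```text
t: 20.75
ee_pos: [0.627, -0.2217, 0.1842]
eef_rot: [-0.641, -0.055, 0.063, 0.763]
contact_force: [0.9, -0.1, -0.9]
grip_width: 0.0003
```

```bash
python3 - <<'E'
from h import *
st()
for n in("side","top"):
    im,d=bot.capture(n);cv2.imwrite(f"pics/{n}13.png",im);np.save(f"{n}13.npy",d)
cv2.imwrite("pics/s13.png",cv2.resize(cv2.imread("pics/side13.png")[80:200,230:350],None,fx=5,fy=5))
cv2.imwrite("pics/t13.png",cv2.resize(cv2.imread("pics/top13.png")[130:270,100:280],None,fx=4,fy=4))
E

```

```text
t 20.75 mic [-0.4597   0.00058] z 0.18417 F along U,V,z [-0.28 -0.84 -0.92]
```

View pics/s13.png

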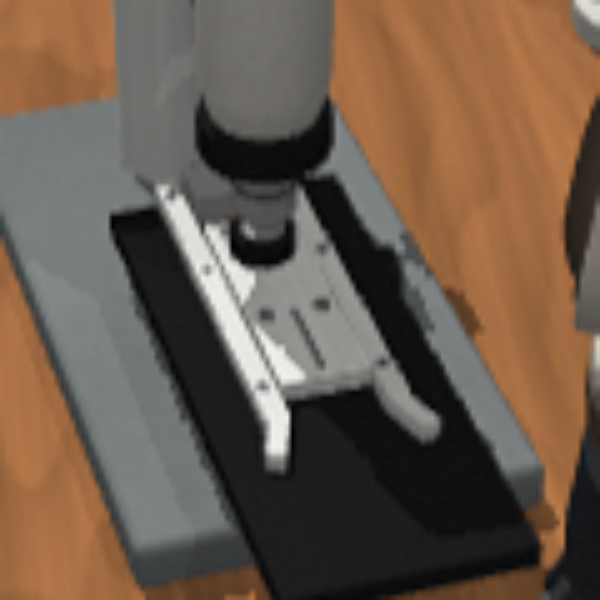

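View pics/side13.png

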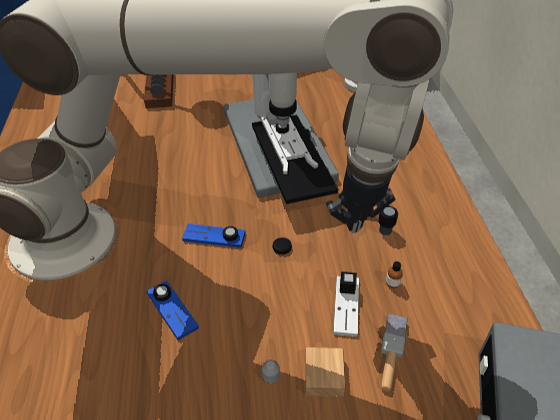

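View pics/t13.png

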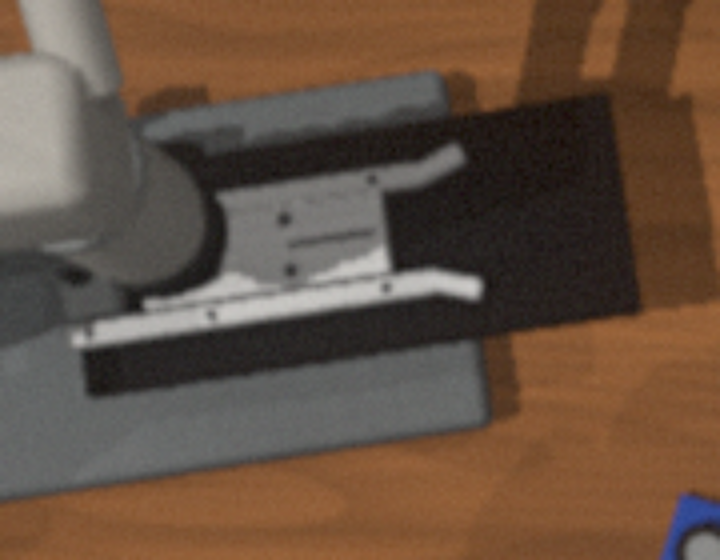

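```bash
python3 - <<'E'
from h import *
f=lambda x,y:(x/4+100,y/4+130)
print([np.round(inmic(p),4) for p in ray("top",[f(384,190),f(388,270)],.087)])
g=lambda x,y:(x/5+230,y/5+80)
print([np.round(inmic(p),4) for p in ray("side",[g(282,388),g(372,372)],.087)])
for n in("side","top"):
    a=cv2.imread(f"pics/{n}0.png");b=cv2.imread(f"pics/{n}13.png")
    for nm,P in(("tall",(.62,-.27,.012)),("cap",None)): 
        pass
    d=cv2.absdiff(a,b).max(2)
    tall=proj(n,[.6188,-.271,.012])[0].astype(int);r=d[tall[1]-25:tall[1]+25,tall[0]-25:tall[0]+25];print(n,"tall diff med/p90",np.median(r),np.percentile(r,90))
print(bot.hand_in())
E
```

```text
[array([-0.1073, -0.0227]), array([-0.1036,  0.0233])]
[array([-0.1034,  0.0207]), array([-0.1046, -0.0261])]
side tall diff med/p90 5.0 7.0
top tall diff med/p90 65.0 93.0
the job is handed in; nothing more can be done
None
```

The carrier with the low round specimen is lying in the channel under the objective, with its nose against the stop's screw. I handed the job in after about 21 s on the robot's clock.

**How it went:** I gripped the carrier across its width, laid it on the bare part of the stage and slid the nose into the channel mouth while still holding it. Then I let go and pushed on the tail face with shut fingers, tilted back 10° to keep the arm clear of the head. The last stretch was in steps of about 0.6 to 0.8 mm.

**Contact with the screw:** The push force stayed around 1 to 2 N, then rose to 4.7 N and to 6.0 N on a confirming step that gave no further advance. The stop slips at about 16 N. I backed straight off and lifted clear.

**Last checks:**
- **Position:** Both cameras show the carrier between the rails with its tail at about x = -104 mm (microscope frame). That is inside the expected -116 to -96 mm, but 4 mm short of the -100 mm implied by the tool position. This is about the disagreement between the two cameras, but I can't rule out a small rebound.
- **Stop and head:** The tool stopped advancing under 6 N, so the stop gave no sign of shifting. I did not measure the stop's position in the images. I saw no unexpected force that would suggest touching the head.
- **Tall carrier:** It is unchanged in the side view. The top-view comparison there differed strongly; the arm was parked above that spot and probably hid it, so that check tells nothing.
- **Other bystanders:** They looked unmoved in the side picture.

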